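# Count out four tube caps on the counting board

### The arm

A 6-joint arm with a two-finger parallel gripper is mounted at the origin on a cart in front of the work surface, level with it; the furniture and walls round the work are solid. World frame = base frame: x ahead of the robot, y to its left, z up, the work surface at z = 0. Lengths are in m, angles in rad, forces in N, time in s.
With the tool pointing down it reaches from about 0.35 to 0.775 m from the base axis. Payload 7.3 kg.
Tool frame: the origin (TCP) lies midway between the tips of the shut fingers; the grasp point (between the pads) lies robot.grasp_offset behind it (robot.grasp_offset is the distance from the TCP to the grasp point, in m); z points along the fingers, x is the direction in which the jaws open and shut, and the axes are right-handed (so a half turn about z gives the same grasp; the last joint's range is limited). The gripper opens to 92 mm and grips with 3 to 60 N. Pads are 19 mm wide; open, the fingers measure 130 mm over their backs; the gripper's body (75 mm by 190 mm) begins 47 mm behind the grasp point.
Start: joints at [-1.376, 0.342, 1.524, -0, 1.275, -0.146], TCP at [0.176, -0.495, 0.191] pointing down, gripper open.
Joint ranges: [-2.53, 2.53], [-0.77, 2.02], [0.04, 2.7], [-1, 4.14], [0.28, 2.66], [-3.11, 3.11]. Speed limits (rad/s): [2.57, 2.57, 3.14, 3.14, 3.14, 3.14].

### API

Orientations are given as [roll, pitch, yaw] about the fixed x, y, z axes, in that order (R = Rz(yaw) Ry(pitch) Rx(roll)).
In Python, from cell import robot gives the robot as it stands. The module is installed in compiled form; this text tells all that it offers.
- The arm moves only by the tool move_arm, never from a script. Its argument "increments" is a list of rows, each a list of 7 numbers: the finger opening in mm, from 0 to 91.8, then the shift along the tool's x, y, z in mm, then the turn, a rotation vector about the tool's x, y, z in rad. A call has 1 to 12 rows; each row shifts and turns the pose as measured when the row begins, along the tool's axes as they then stand; what a row does not reach is not made up. A row lasts 1/8 s, in which the tool goes at most 62.5 mm and 10.7 degrees, less where a joint would pass 70% of its speed; a pose out of reach is approached as far as the arm can. A call is refused whole if a number of a shift passes 62.5 or a number of a turn 0.188, either way. A call with a gripper value outside its range is refused whole. The fingers move at their own pace and stop on an object; "newtons" is the grip in N (left out, the last holds). Time passes only in rows, so rows that do not move let the fingers close. It gives the time, the measured TCP pose, the force and the opening at its end, in the units of the state.
- robot.observe(): the state, without advancing time (a new reading comes with each control period).
- robot.read_camera(name): name is "scene" or "top"; returns a dict with "img" (480x640x3 uint8, red, green, blue), "fx", "fy", "cx", "cy" (pixels), "T" (4x4, takes a point from camera to world coordinates). Camera axes: x right, y down, z forward; pixel columns grow to the right and rows downward; lengths in m; the calibration is good to about 2 mm. A picture is of the moment at which its call begins. There is no depth.
- robot.hand_in(): hands the job in, once; it reports no verdict.
Trained networks look in the newest picture that a camera, given by its name, has taken for a name from the list of things; names that differ only in an ending like _2 or _b are one class to them, and where a whole thing is asked for, a point or a joint stands for the part that bears it (a point fixed in the world has none). Each returns a list of dicts, best first, with "conf" (0 to 1); they miss things now and then, are a little off and sometimes report something else, mostly with a low value. They report only what shows in the picture. A call takes as long as a camera call.
- robot.look_for(thing, camera): "rect" ([left, top, width, height] in pixels, round what is visible of it).
The state is a dict: "time": time; "qpos": joint angles; "qvel": joint speeds; "joint_efforts": joint torques, N m; "tool_pos": TCP position; "tool_rot": TCP orientation; "contact_force": force on the tool from outside, world axes, zero at the start; "torque": the same for the moment, N m; "opening": finger opening in m.
Only numpy, scipy, OpenCV 4.12 (cv2) and the standard library are available. Lean on these libraries where they do the work, as an engineer would, in place of code of your own. Each camera call takes 0.05 s, during which the arm holds its last target.

### The job

Count out a set of four caps for the autoclave: pick the white counting board up by its blue grip, tip its pocket end down so that caps slide from the channel and one drops into each of the four pockets, then tip it the other way so that the two spare caps slide back into the channel. Rock it again if a pocket stays empty, set the board down flat where it stood and let go. The caps must stay clean, so never touch them with the gripper or arm, and leave the things around undisturbed.

Things in the scene. Friction and masses are not known exactly. Their poses are not given: they have to be found in the camera images.
- count_board: White-walled counting board with grey floor, 181 x 153 mm, 0.3 to 0.5 kg, loose. Origin on its underside, z up, +x to the pocket end, -x to the grip end. Walls 5 mm, rims 40 mm high, inner width 143. Along its x (mm): end wall -95 to -90, channel to -25, 12 degree ramp up to 13, deck, pocket row centred at 62, end wall inner face at 78: a cap lying against it is over the pocket row.
- grip_top (a point): Middle of the top edge of the blue upright grip, at board (-95, 0, 70) mm. The grip is a plate at the middle of the -x end wall: 12 mm thick along board x, 44 mm wide along board y; its upper 30 mm rise free above the 40 mm rims. Caps in the channel below it reach up to 20 mm only. Grip firmly: the board hangs from this end.
- channel (a point): Middle of the channel floor, at board (-57, 0, 9) mm; 64 mm long in board x, 143 mm wide. All six caps lie here at the start. Caps are slippery: they slide on slopes over 9 to 14 degrees, so they climb the ramp out of the channel once the pocket end is 21 to 26 degrees or more below level (35 does it surely).
- deck (a point): Middle of the deck between ramp and pockets, at board (27, 0, 17) mm, level with the pocket mouths. Here and over filled pockets spare caps slide sideways when the board is rolled by 20 degrees or more. A 5 mm steel rod crosses above the pocket row, its underside at board z 31 mm, so caps pass beneath it lying flat but cannot stand on edge there.
- pocket_0 (a point): Centre of the floor of pocket 0, counted from the board's +y side; round, 32 mm across, 11 mm deep, floor 6 mm above the board's underside, next pocket 37 mm away. One cap deep: a seated cap is flush with the deck, so other caps slide over it.
- pocket_1 (a point): Centre of the floor of pocket 1, counted from the board's +y side; round, 32 mm across, 11 mm deep, floor 6 mm above the board's underside, next pocket 37 mm away. One cap deep: a seated cap is flush with the deck, so other caps slide over it.
- pocket_2 (a point): Centre of the floor of pocket 2, counted from the board's +y side; round, 32 mm across, 11 mm deep, floor 6 mm above the board's underside, next pocket 37 mm away. One cap deep: a seated cap is flush with the deck, so other caps slide over it.
- pocket_3 (a point): Centre of the floor of pocket 3, counted from the board's +y side; round, 32 mm across, 11 mm deep, floor 6 mm above the board's underside, next pocket 37 mm away. One cap deep: a seated cap is flush with the deck, so other caps slide over it.
- cap_0: Orange screw cap of a 50 ml tube, 28 mm across, 11 mm high, open side up, 12 g. Origin: centre of its underside. All six are alike.
- cap_1: Orange screw cap of a 50 ml tube, 28 mm across, 11 mm high, open side up, 12 g. Origin: centre of its underside. All six are alike.
- cap_2: Orange screw cap of a 50 ml tube, 28 mm across, 11 mm high, open side up, 12 g. Origin: centre of its underside. All six are alike.
- cap_3: Orange screw cap of a 50 ml tube, 28 mm across, 11 mm high, open side up, 12 g. Origin: centre of its underside. All six are alike.
- cap_4: Orange screw cap of a 50 ml tube, 28 mm across, 11 mm high, open side up, 12 g. Origin: centre of its underside. All six are alike.
- cap_5: Orange screw cap of a 50 ml tube, 28 mm across, 11 mm high, open side up, 12 g. Origin: centre of its underside. All six are alike.
- petri_dish: Petri dish, 61 mm across, 15 mm high, a bystander. Origin: underside centre.
- orange_bottle: Small clear bottle with orange cap, 56 mm across, 99 mm high, a bystander. Origin: underside centre.
- white_jar: White jar, 42 mm across, 68 mm high, a bystander. Origin: underside centre.
- green_tape: Roll of green tape lying flat, 77 mm across, 19 mm high, a bystander. Origin: underside centre.

How it is judged:
By the outcome, as a careful person would: the job done as asked, in the order asked, and still so for the second after the job is handed in, with the robot touching nothing.
It also fails if it takes over 51 s, if anything falls off the work surface, if the arm or the gripper's body presses on something with over 40 N, if the wrist force passes 120 N, or if a joint passes its speed limit or range.

## Working session

There is one attempt and no reset: what is moved stays moved. The work goes in short steps, Python scripts to look and compute and a tool call to move; the robot and the scene stay as the last step left them, time stands still between calls to the robot, and variables do not carry over. Pictures are saved under pics/ and viewed, and the job is handed in when it is done.

Besides the shell and the picture viewer there is one more tool, called after "Emit:" as a command line: name --pt "numbers of a row" for each row, then --argument value for the rest. move_arm: Moves the arm, as the interface text tells. Its arguments: {"type":"object","properties":{"increments":{"type":"array"},"newtons":{"type":"number"}},"required":["increments"]}

```bash
ls; mkdir -p pics; python3 - <<'E'
from cell import robot
import cv2,numpy as np
np.set_printoptions(precision=4,suppress=True)
s=robot.observe(); print(s, robot.grasp_offset)
for n in ("scene","top"):
    c=robot.read_camera(n); cv2.imwrite(f"pics/{n}0.png",c["img"][:,:,::-1]); print(n,c["fx"],c["fy"],c["cx"],c["cy"]);print(c["T"])
    np.savez(f"{n}.npz",**c)
    for t in ["count_board","grip_top","cap_0","pocket_0","petri_dish","orange_bottle","white_jar","green_tape"]:
        print(t,[(r["rect"],round(r["conf"],2)) for r in robot.look_for(t,n)][:7])
E
```

```text
pics
{'time': 0.0, 'qpos': array([-1.376 ,  0.3427,  1.525 , -0.    ,  1.2754, -0.146 ]), 'qvel': array([-0.0009,  0.0004, -0.0016,  0.0004,  0.0001, -0.0013]), 'joint_efforts': array([ -0.0005, -43.1249, -24.4225,   0.0717,   0.0561,  -0.0001]), 'tool_pos': array([ 0.1754, -0.4943,  0.19  ]), 'tool_rot': array([-3.1414,  0.0015, -1.23  ]), 'contact_force': array([-0.1253, -1.4104,  0.0147]), 'torque': array([-0.0272,  0.0193, -0.0377]), 'opening': 0.09203899176199215} 0.0188
scene 606.4916734348551 606.4916734348551 310.16574978269927 237.56341769578864
[[-0.812  -0.3912  0.4331  0.0123]
 [-0.5836  0.5488 -0.5986  0.6321]
 [-0.0035 -0.7388 -0.6739  0.963 ]
 [ 0.      0.      0.      1.    ]]
count_board [([237.7, 252.8, 109.8, 83.4], 0.74)]
grip_top [([237.0, 250.6, 114.4, 83.5], 0.81), ([275.6, 172.9, 24.8, 41.8], 0.42)]
cap_0 [([304.9, 295.3, 12.8, 7.9], 0.66), ([317.6, 282.8, 11.2, 12.1], 0.59), ([237.6, 250.7, 113.1, 85.3], 0.46), ([291.3, 313.8, 11.5, 14.0], 0.43)]
pocket_0 [([236.5, 251.4, 112.1, 84.8], 0.73)]
petri_dish [([190.7, 313.3, 33.5, 22.9], 0.94)]
orange_bottle [([27
[... 275 characters left out ...]
0.002  -0.1363 -0.9907  0.915 ]
 [ 0.      0.      0.      1.    ]]
count_board [([229.5, 226.9, 89.5, 105.2], 0.69)]
grip_top [([230.7, 227.9, 87.0, 103.7], 0.88)]
cap_0 [([271.0, 287.2, 11.3, 18.3], 0.67), ([265.3, 305.7, 17.9, 14.8], 0.61), ([295.6, 289.0, 12.4, 14.5], 0.55), ([290.3, 301.3, 14.8, 20.2], 0.43), ([230.1, 225.2, 88.0, 105.4], 0.43)]
pocket_0 [([228.4, 227.3, 87.4, 103.0], 0.6)]
petri_dish [([173.1, 211.7, 32.0, 35.1], 0.68)]
orange_bottle [([378.5, 147.9, 36.1, 40.0], 0.61)]
white_jar [([239.1, 290.2, 20.8, 16.5], 0.66), ([287.1, 166.8, 25.0, 22.8], 0.65), ([229.8, 227.8, 86.5, 104.3], 0.55)]
green_tape [([465.0, 248.3, 46.6, 40.1], 0.59), ([268.7, 287.5, 14.9, 15.2], 0.5)]
```

```bash
python3 - <<'E'
import cv2
a=cv2.imread("pics/scene0.png");b=cv2.imread("pics/top0.png")
cv2.imwrite("pics/s0c.png",cv2.resize(a[240:345,220:360],None,fx=5,fy=5,interpolation=cv2.INTER_CUBIC))
cv2.imwrite("pics/t0c.png",cv2.resize(b[215:345,215:345],None,fx=4.6,fy=4.6,interpolation=cv2.INTER_CUBIC))
E
```

```text
(no output)
```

View pics/top0.png

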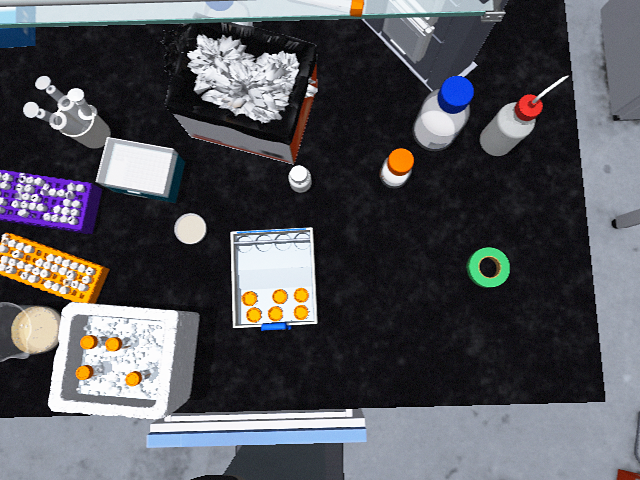

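View pics/scene0.png

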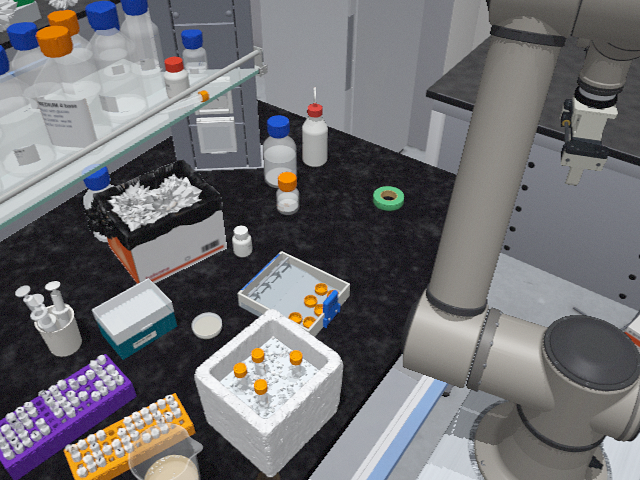

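View pics/t0c.png

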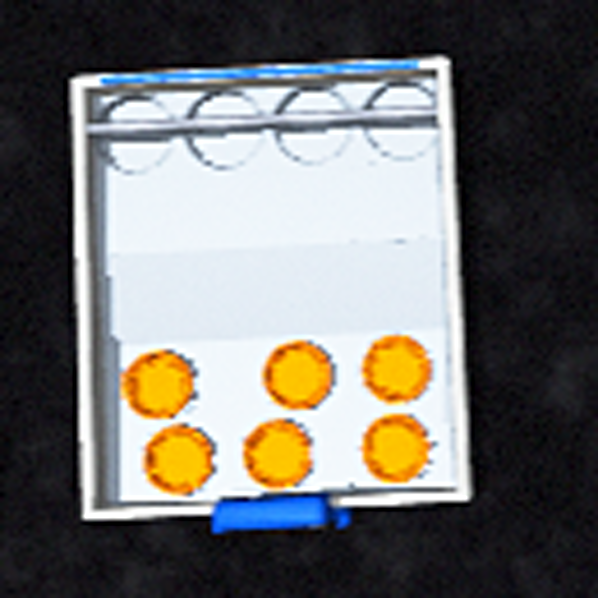

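View pics/s0c.png

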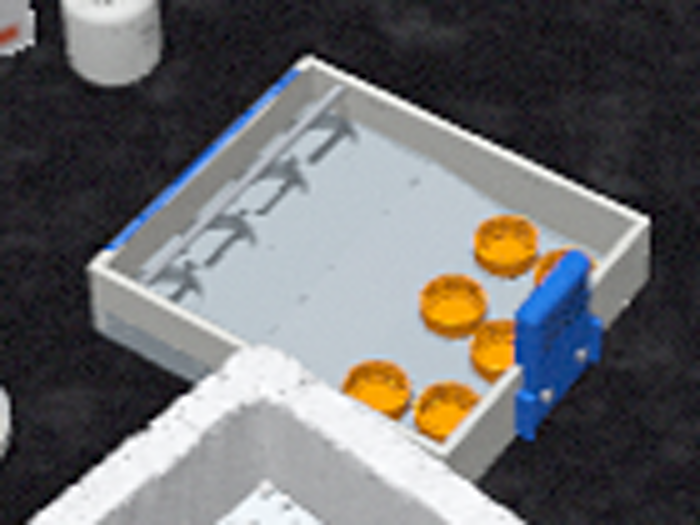

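```bash
cat > h.py <<'E'
import numpy as np, cv2
from scipy.optimize import least_squares
from scipy.spatial.transform import Rotation as R
def load(n): return dict(np.load(f"{n}.npz"))
def proj(c,P):
    P=np.atleast_2d(P); T=c["T"]; q=(P-T[:3,3])@T[:3,:3]
    return np.stack([c["fx"]*q[:,0]/q[:,2]+c["cx"],c["fy"]*q[:,1]/q[:,2]+c["cy"]],1)
def back(c,uv,z):
    d=c["T"][:3,:3]@np.array([(uv[0]-c["cx"])/c["fx"],(uv[1]-c["cy"])/c["fy"],1]); o=c["T"][:3,3]
    return o+d*(z-o[2])/d[2]
E
python3 - <<'E'
from h import *
np.set_printoptions(precision=4,suppress=True)
t=load("top");s=load("scene")
uvt=np.array([[72,76],[447,58],[84,519],[468,496]])/4.6+215-0.5+0.5/4.6
B=np.array([[83,76.5,40],[83,-76.5,40],[-95,76.5,40],[-95,-76.5,40]])/1e3
# scene: rim corners (crop 5x off 220,240): far-left pocket end corners, grip -y end
uvs=np.array([[90,262],[310,55],[445,452],[650,218]])/5+[220,240]-0.4
def W(p,B): return B@R.from_euler('z',p[2]).as_matrix().T+[p[0],p[1],0]
for use in ("t","s","ts"):
    f=lambda p: np.concatenate(([ (proj(t,W(p,B))-uvt).ravel()] if "t" in use else [])+([(proj(s,W(p,B))-uvs).ravel()] if "s" in use else []))
    r=least_squares(f,[0.45,-0.05,0]); print(use,r.x,r.fun.round(1)); 
    print("grip",W(r.x,np.array([[-.095,0,.07]])))
p=r.x
print(proj(t,W(p,np.array([[-.095,.022,.07],[-.095,-.022,.07]]))),proj(s,W(p,np.array([[-.095,.022,.07],[-.095,-.022,.07]]))))
for n,uv,z in (("jar",(299.5,180),.04),("petri",(190,228),.015),("orange",(397,172),.05),("tape",(488,267),.019),("tissuebox low edge R",(292,162),0),("ice R top",(197,315),.1),("iceboxR bot",(190,405),0)):
    print(n,back(t,uv,z))
E
```

```text
t [ 0.5498 -0.0412  0.0268] [-0.4 -0.3  0.3 -0.7 -0.4  0.3  0.6  0.7]
grip [[ 0.4548 -0.0438  0.07  ]]
s [ 0.5489 -0.0435  0.0216] [-0.3  0.2 -0.1 -0.8 -0.1  0.6  0.5 -0.3]
grip [[ 0.4539 -0.0456  0.07  ]]
ts [ 0.5493 -0.0421  0.0249] [ 0.2 -0.2  0.8 -0.4 -0.1  0.5  1.   1.1 -0.9  0.7 -0.8 -0.5 -0.5  0.9
 -0.  -0.1]
grip [[ 0.4543 -0.0445  0.07  ]]
[[260.6841 326.8518]
 [285.8473 325.5472]] [[323.7983 302.9773]
 [335.9009 289.2329]]
jar [ 0.7245 -0.0938  0.04  ]
petri [0.6426 0.1188 0.015 ]
orange [ 0.7321 -0.2768  0.05  ]
tape [ 0.5524 -0.4443  0.019 ]
tissuebox low edge R [ 0.773  -0.0777  0.    ]
ice R top [0.4772 0.081  0.1   ]
iceboxR bot [0.3126 0.119  0.    ]
```

```bash
cat >> h.py <<'E'
def plan(pos,rpy,n,pos0=None,rpy0=None):
    from cell import robot
    s=robot.observe()
    p0=np.array(s["tool_pos"] if pos0 is None else pos0); r0=R.from_euler('xyz',s["tool_rot"] if rpy0 is None else rpy0)
    r1=R.from_euler('xyz',rpy); dr=(r1*r0.inv()).as_rotvec()
    for k in range(n):
        ra=R.from_rotvec(dr*k/n)*r0; rb=R.from_rotvec(dr*(k+1)/n)*r0
        d=ra.inv().apply((np.array(pos)-p0)/n)*1e3; w=(ra.inv()*rb).as_rotvec()
        print([round(float(v),1) for v in d]+[round(float(v),3) for v in w])
E
python3 - <<'E'
from h import *
plan([.454,-.0445,.13],[np.pi,0,.025],12)
E
```

```text
[-27.6, -34.4, 5.1, 0.0, -0.0, -0.105]
[-23.9, -37.1, 5.1, 0.0, -0.0, -0.105]
[-19.9, -39.4, 5.1, 0.0, -0.0, -0.105]
[-15.6, -41.3, 5.1, 0.0, -0.0, -0.105]
[-11.3, -42.7, 5.1, 0.0, -0.0, -0.105]
[-6.7, -43.6, 5.1, 0.0, -0.0, -0.105]
[-2.1, -44.1, 5.1, 0.0, -0.0, -0.105]
[2.5, -44.1, 5.1, 0.0, -0.0, -0.105]
[7.1, -43.6, 5.1, 0.0, -0.0, -0.105]
[11.6, -42.6, 5.1, 0.0, -0.0, -0.105]
[15.9, -41.1, 5.1, 0.0, -0.0, -0.105]
[20.1, -39.3, 5.1, 0.0, -0.0, -0.105]
```

Emit:
move_arm --pt "40 -27.6 -34.4 5 0 0 -0.105" --pt "40 -23.9 -37.1 5 0 0 -0.105" --pt "40 -19.9 -39.4 5 0 0 -0.105" --pt "40 -15.6 -41.3 5 0 0 -0.105" --pt "40 -11.3 -42.7 5 0 0 -0.105" --pt "40 -6.7 -43.6 5 0 0 -0.105" --pt "40 -2.1 -44.1 5 0 0 -0.105" --pt "40 2.5 -44.1 5 0 0 -0.105" --pt "40 7.1 -43.6 5 0 0 -0.105" --pt "40 11.6 -42.6 5 0 0 -0.105" --pt "40 15.9 -41.1 5 0 0 -0.105" --pt "40 20.1 -39.3 5 0 0 -0.105"

```text
time: 2.4
tool_pos: [0.4539, -0.029, 0.1299]
tool_rot: [3.135, -0.006, 0.065]
contact_force: [1.1, -0.0, -0.3]
opening: 0.0403
```

```bash
python3 - <<'E'
from h import *
from cell import robot
s=robot.observe();print(s["tool_pos"],s["tool_rot"],s["qpos"],s["opening"])
plan([.4545,-.0445,.10],[np.pi,0,.025],3)
for n in("scene","top"):
    c=robot.read_camera(n); cv2.imwrite(f"pics/{n}1.png",c["img"][:,:,::-1])
E
```

```text
[ 0.45387346 -0.02904391  0.12985342] [ 3.13542468 -0.0056995   0.06482215] [-0.22933362  0.27528947  1.80623031 -0.00489232  1.05283506 -0.29173133] 0.04025033843897954
[-0.2, 5.1, 10.0, 0.002, -0.002, 0.013]
[-0.1, 5.1, 10.0, 0.002, -0.002, 0.013]
[-0.0, 5.1, 10.0, 0.002, -0.002, 0.013]
```

View pics/scene1.png

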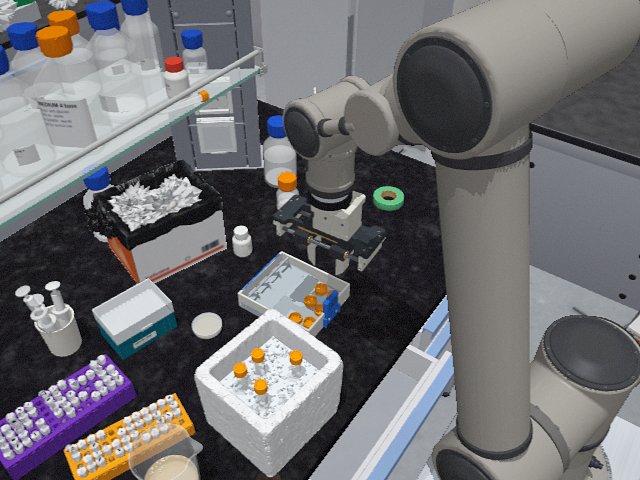

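View pics/top1.png

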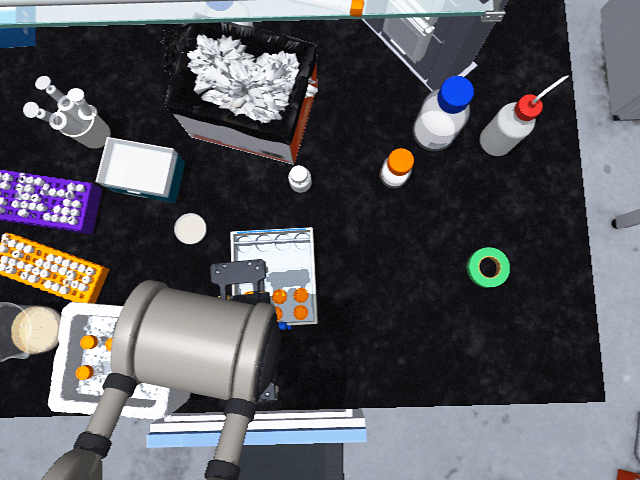

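Emit:
move_arm --pt "40 -0.2 5.1 10 0.002 -0.002 0.013" --pt "40 0 5.1 10 0.002 -0.002 0.013" --pt "40 0 5.1 10 0.002 -0.002 0.013" --pt "40 0 0 0 0 0 0"

```text
time: 3.0
tool_pos: [0.4539, -0.0457, 0.0971]
tool_rot: [-3.14, 0.002, 0.022]
contact_force: [-0.1, 0.1, -0.2]
opening: 0.0403
```

```bash
python3 - <<'E'
from h import *
from cell import robot
s=robot.observe();print(s["tool_pos"],s["tool_rot"],s["qpos"],s["opening"])
plan([.4542,-.0445,.038],[np.pi,0,.025],4)
c=robot.read_camera("scene"); i=c["img"][:,:,::-1]; cv2.imwrite(f"pics/s2.png",cv2.resize(i[180:345,200:400],None,fx=3.5,fy=3.5,interpolation=cv2.INTER_CUBIC))
E
```

```text
[ 0.45390136 -0.04573643  0.09706025] [-3.14037758e+00  2.18240123e-03  2.15617712e-02] [-2.69111392e-01  3.26307598e-01  1.83938765e+00  6.49287056e-04
  9.78336591e-01 -2.91035058e-01] 0.04030968031596779
[0.1, -0.3, 14.8, -0.0, 0.001, -0.001]
[0.1, -0.3, 14.8, -0.0, 0.001, -0.001]
[0.1, -0.3, 14.8, -0.0, 0.001, -0.001]
[0.1, -0.3, 14.8, -0.0, 0.001, -0.001]
```

View pics/s2.png

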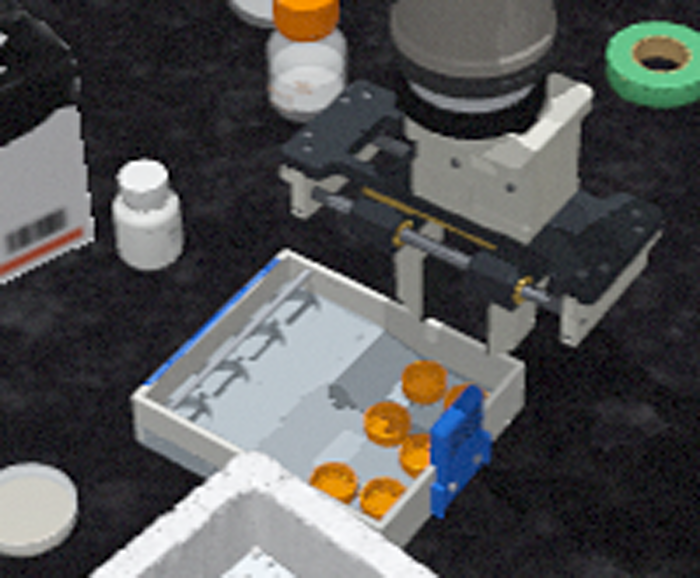

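```bash
python3 - <<'E'
from h import *
print((proj(load("scene"),[[.4539,-.0457,.097],[.454+.02,-.0457,.097],[.434,-.0457,.097]])-[200,180])*3.5)
E
```

```text
[[457.49175744 372.3741049 ]
 [427.83261427 357.08747097]
 [487.28982261 387.7323407 ]]
```

Emit:
move_arm --pt "40 0 -0.3 12 0 0.001 -0.001" --pt "40 0 -0.3 12 0 0.001 -0.001"

```text
time: 3.3
tool_pos: [0.4549, -0.0455, 0.0731]
tool_rot: [-3.141, -0.003, 0.023]
contact_force: [0.5, 0.4, -0.0]
opening: 0.0399
```

```bash
python3 - <<'E'
from h import *
from cell import robot
s=robot.observe();print(s["tool_pos"],s["tool_rot"],s["qpos"],s["opening"])
plan([.4542,-.0445,.036],[np.pi,0,.025],4)
c=robot.read_camera("scene"); i=c["img"][:,:,::-1]; cv2.imwrite(f"pics/s3.png",cv2.resize(i[220:345,250:370],None,fx=4.5,fy=4.5,interpolation=cv2.INTER_CUBIC))
E
```

```text
[ 0.45492411 -0.04552679  0.07311891] [-3.14129694 -0.0032687   0.02321133] [-2.68597719e-01  3.59850763e-01  1.87096686e+00  1.55253178e-03
  9.07730171e-01 -2.92763310e-01] 0.03992306697752049
[-0.2, -0.3, 9.3, -0.0, -0.001, -0.0]
[-0.2, -0.3, 9.3, -0.0, -0.001, -0.0]
[-0.2, -0.3, 9.3, -0.0, -0.001, -0.0]
[-0.2, -0.3, 9.3, -0.0, -0.001, -0.0]
```

View pics/s3.png

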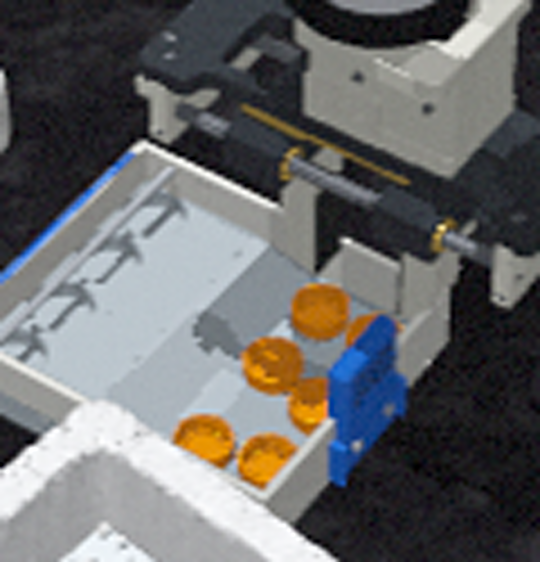

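```bash
python3 - <<'E'
from h import *
s=load("scene");t=load("top")
print(proj(s,[[.1754,-.4943,.19],[.1754,-.4943,.21]]), proj(t,[[.4539,-.029,.13]]))
p=[.4549,-.0455,.0731]
print((proj(s,[p])-[250,220])*4.5)
a=cv2.imread("pics/scene0.png");b=cv2.imread("pics/top1.png")
x=cv2.resize(a[80:220,530:640],None,fx=4,fy=4,interpolation=cv2.INTER_CUBIC)
y=cv2.resize(b[220:345,190:340],None,fx=4,fy=4,interpolation=cv2.INTER_CUBIC)
cv2.imwrite("pics/a.png",x);cv2.imwrite("pics/b.png",y)
E
```

```text
[[562.97299676 184.43803197]
 [565.66023171 176.71036649]] [[259.69972946 327.79523562]]
[[360.00742924 335.37008669]]
```

View pics/a.png

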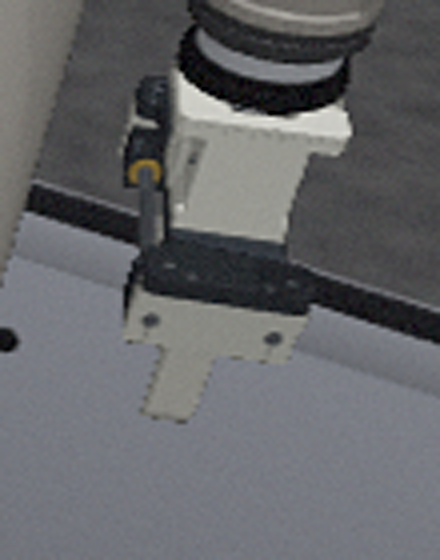

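View pics/b.png

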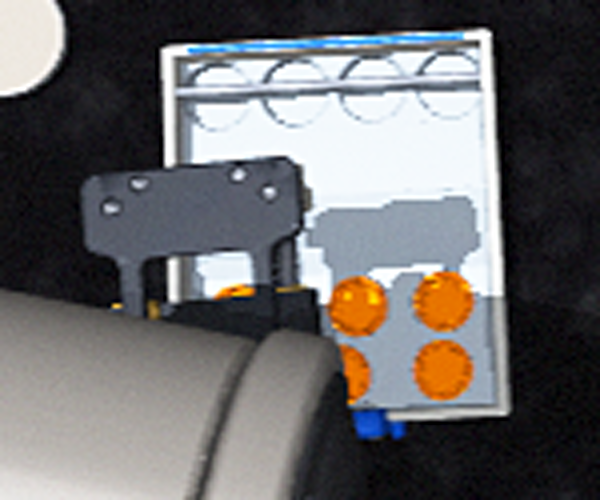

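```bash
python3 - <<'E'
from h import *
s=load("scene");t=load("top")
Rt=R.from_euler('xyz',[np.pi,0,-1.23]).as_matrix(); p=np.array([.1754,-.4943,.19])
for z in (0,-.07):
  for x in (-.055,-.095,.055):
    for y in (-.04,0,.04): print(x,y,z,(proj(s,[p+Rt@[x,y,z]])-[530,80])*4)
Rt=R.from_euler('xyz',[np.pi,0,.0232]).as_matrix(); p=np.array([.4549,-.0455,.0731])
print("s3")
for z in (0,-.07):
  for x in (-.03,-.095,.03,.095):
    for y in (-.04,0,.04): print(x,y,z,(proj(s,[p+Rt@[x,y,z]])-[250,220])*4.5)
E
```

```text
-0.055 -0.04 0 [[ 51.44379525 467.91534068]]
-0.055 0 0 [[133.72544149 481.47154492]]
-0.055 0.04 0 [[217.13132035 495.21297063]]
-0.095 -0.04 0 [[ 50.90907151 516.20463086]]
-0.095 0 0 [[135.13379134 530.41698318]]
-0.095 0.04 0 [[220.53671042 544.82814866]]
0.055 -0.04 0 [[ 52.79520827 345.87330262]]
0.055 0 0 [[130.16810474 357.84075376]]
0.055 0.04 0 [[208.53457993 369.9618841 ]]
-0.055 -0.04 -0.07 [[ 87.90863191 355.85869438]]
-0.055 0 -0.07 [[173.73816203 369.16629132]]
-0.055 0.04 -0.07 [[260.78763195 382.66303606]]
-0.095 -0.04 -0.07 [[ 88.24381988 403.37241154]]
-0.095 0 -0.07 [[176.18971649 417.35131238]]
-0.095 0.04 -0.07 [[265.4166456  431.53383189]]
0.055 -0.04 -0.07 [[ 87.06428936 236.17106564]]
0.055 0 -0.07 [[167.56641492 247.86131119]]
0.055 0.04 -0.07 [[249.14133968 259.70734499]]
s3
-0.03 -0.04 0 [[367.96701734 422.7129779 ]]
-0.03 0 0 [[418.01006864 364.24837936]]
-0.03 0.04 0 [[466.0379233  308.13810694]]
-0.095 -0.04 0 [[499.55257877 490.23156696]]
-0.095 0 0 [[548.0061134  428.97067245]]
-0.095 0.04 0 [[594.46347574 370.23358351]]
0.03 -0.04 0 [[251.8718096  363.14272917]]
0.03 0 0 [[303.21054484 307.09211404]]
0.03 0.04 0 [[352.52403593 253.25262038]]
0.095 -0.04 0 [[131.53582845 301.39647395]]
0.095 0 0 [[184.11184314 247.79537857]]
0.095 0.04 0 [[234.65860264 196.26310302]]
-0.03 -0.04 -0.07 [[371.49055051 310.45754045]]
-0.03 0 -0.07 [[423.53409013 251.97005429]]
-0.03 0.04 -0.07 [[473.39675997 195.93346966]]
-0.095 -0.04 -0.07 [[508.88229256 378.09348602]]
-0.095 0 -0.07 [[559.19054719 316.68772607]]
-0.095 0.04 -0.07 [[607.34002424 257.91694877]]
0.03 -0.04 -0.07 [[250.50502406 250.89813491]]
0.03 0 -0.07 [[303.95595159 194.92287136]]
0.03 0.04 -0.07 [[355.21449097 141.24353626]]
0.095 -0.04 -0.07 [[125.3293369  189.27597452]]
0.095 0 -0.07 [[180.11725725 135.84310364]]
0.095 0.04 -0.07 [[232.70837486  84.5527028 ]]
```

```bash
python3 - <<'E'
from h import *
from cell import robot
for n in("scene","top"):
    c=robot.read_camera(n); i=c["img"][:,:,::-1]
    cr=i[180:320,230:390] if n=="scene" else i[220:350,190:340]
    cv2.imwrite(f"pics/{n}4.png",cv2.resize(cr,None,fx=4.5 if n=="scene" else 4.5,fy=4.5,interpolation=cv2.INTER_LANCZOS4))
E
```

```text
(no output)
```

View pics/scene4.png

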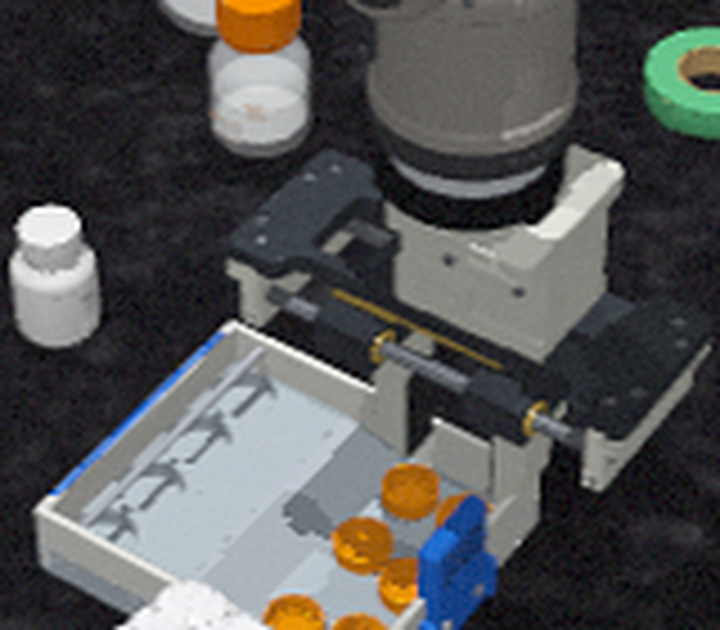

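View pics/top4.png

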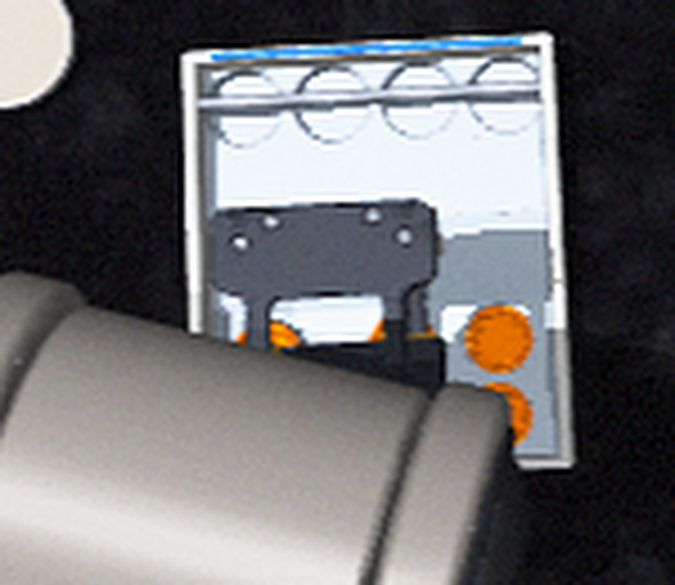

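Emit:
move_arm --pt "40 0 -0.3 9 0 -0.001 0" --pt "40 0 -0.3 9 0 -0.001 0" --pt "40 0 -0.3 9 0 -0.001 0" --pt "40 0 0 6 0 0 0" --pt "40 0 0 0 0 0 0"

```text
time: 4.08
tool_pos: [0.4546, -0.044, 0.0378]
tool_rot: [-3.141, 0.002, 0.024]
contact_force: [0.7, -0.4, 0.6]
opening: 0.04
```

```bash
python3 - <<'E'
from h import *
from cell import robot
s=robot.observe();print(s["tool_pos"],s["tool_rot"],s["contact_force"],s["opening"])
c=robot.read_camera("scene"); i=c["img"][:,:,::-1]
cv2.imwrite(f"pics/s5.png",cv2.resize(i[180:340,230:390],None,fx=5,fy=5,interpolation=cv2.INTER_LANCZOS4)[:600])
cv2.imwrite(f"pics/s5.png",cv2.resize(i[230:330,270:370],None,fx=6,fy=6,interpolation=cv2.INTER_LANCZOS4))
E
```

```text
[ 0.45460723 -0.04399674  0.03777984] [-3.14080181e+00  1.66112767e-03  2.41515266e-02] [ 0.71616508 -0.41881557  0.57861475] 0.03998209709070943
```

View pics/s5.png

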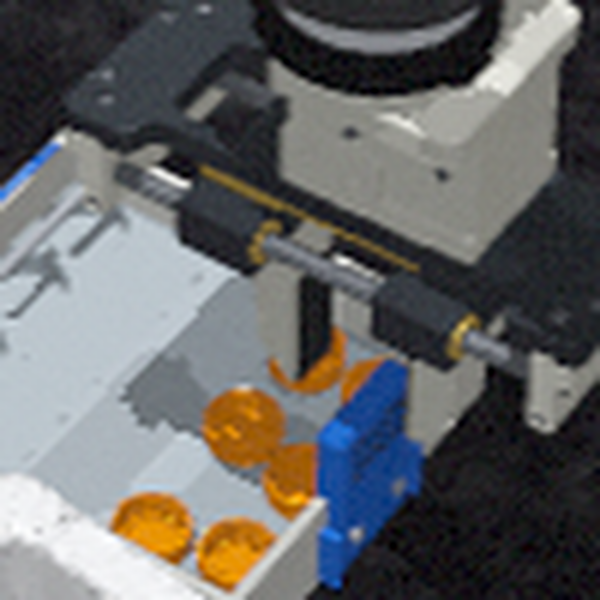

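Emit:
move_arm --pt "20 0 0 0 0 0 0" --pt "6 0 0 0 0 0 0" --pt "6 0 0 0 0 0 0" --pt "6 0 0 0 0 0 0" --newtons 5

```text
time: 4.62
tool_pos: [0.4554, -0.0443, 0.0388]
tool_rot: [-3.141, -0.001, 0.024]
contact_force: [-0.6, -0.2, -0.1]
opening: 0.007
```

```bash
python3 - <<'E'
from h import *
from cell import robot
s=robot.observe();print(s["tool_pos"],s["tool_rot"],s["contact_force"],s["opening"])
c=robot.read_camera("scene"); i=c["img"][:,:,::-1]
cv2.imwrite(f"pics/s6.png",cv2.resize(i[230:330,270:370],None,fx=6,fy=6,interpolation=cv2.INTER_LANCZOS4))
E
```

```text
[ 0.45542697 -0.0442504   0.03881458] [-3.14143981e+00 -5.23760486e-04  2.40820066e-02] [-0.56308773 -0.23748238 -0.06310458] 0.0070073867852796816
```

View pics/s6.png

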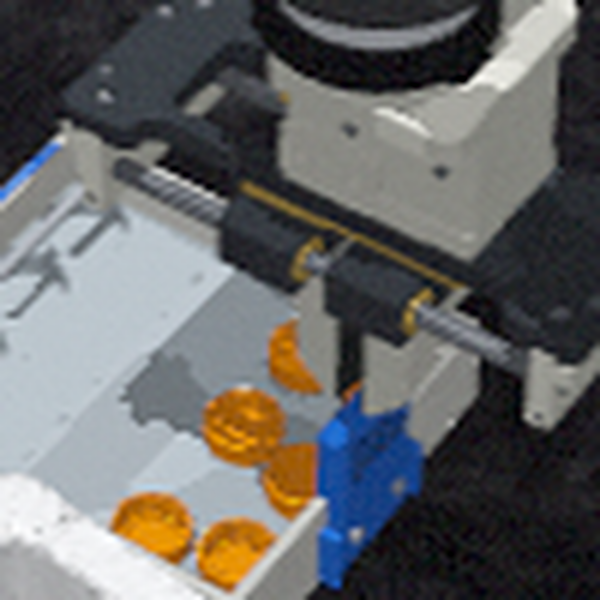

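Emit:
move_arm --pt "28 -0.8 0 0 0 0 0" --pt "28 0 0 0 0 0 0" --pt "28 0 0 5 0 0 0" --pt "28 0 0 5 0 0 0" --pt "28 0 0 2 0 0 0"

```text
time: 5.3
tool_pos: [0.4545, -0.0442, 0.026]
tool_rot: [-3.141, -0.0, 0.024]
contact_force: [0.2, 0.6, 0.3]
opening: 0.0283
```

```bash
python3 - <<'E'
from h import *
from cell import robot
s=robot.observe();print(s["tool_pos"],s["tool_rot"],s["contact_force"],s["opening"])
c=robot.read_camera("scene"); i=c["img"][:,:,::-1]
cv2.imwrite(f"pics/s7.png",cv2.resize(i[230:330,270:370],None,fx=6,fy=6,interpolation=cv2.INTER_LANCZOS4))
E
```

```text
[ 0.4545136  -0.0442435   0.02596699] [-3.14141828e+00 -4.82026988e-04  2.41347605e-02] [0.2278805  0.6156087  0.33131684] 0.028276864765272174
```

View pics/s7.png

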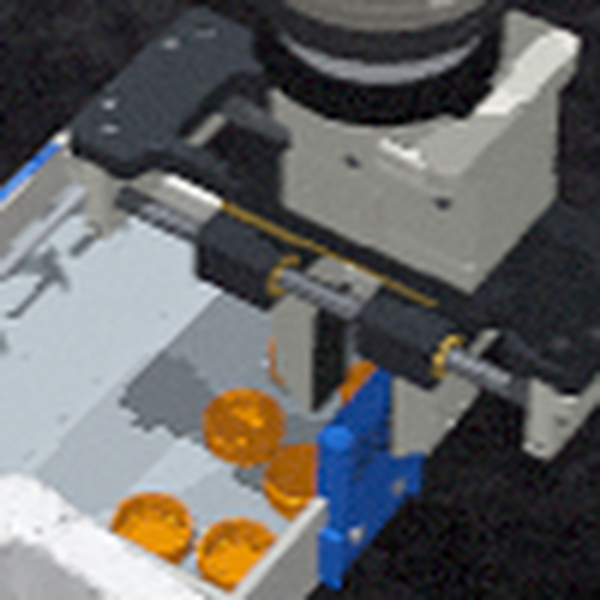

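```bash
python3 - <<'E'
from h import *
s=load("scene")
def solve(uv,x):
    o=s["T"][:3,3]; d=s["T"][:3,:3]@np.array([(uv[0]-s["cx"])/s["fx"],(uv[1]-s["cy"])/s["fy"],1])
    return o+d*(x-o[0])/d[0]
for n,uv,x in (("L near bot",(318,410),.4685),("L far bot",(350,375),.4685),("R near bot",(392,450),.4405),("blue top near-y,-x edge",(325,440),.4485),("blue top far",(400,372),.4485)):
    print(n,solve(np.array(uv)/6+[270-.4,230-.4],x))
E
```

```text
L near bot [ 0.4685     -0.03971802  0.05953316]
L far bot [ 0.4685     -0.0584791   0.06000353]
R near bot [ 0.4405    -0.042289   0.0556629]
blue top near-y,-x edge [ 0.4485     -0.01453541  0.08090726]
blue top far [ 0.4485     -0.05807057  0.07451195]
```

Emit:
move_arm --pt "28 0 -1.5 6 0 0 0" --pt "28 0 -1.5 6 0 0 0" --pt "28 0 0 5 0 0 0" --pt "28 0 0 0 0 0 0"

```text
time: 5.85
tool_pos: [0.4542, -0.0409, 0.0074]
tool_rot: [-3.141, 0.0, 0.024]
contact_force: [-1.3, 1.1, -1.0]
opening: 0.0281
```

```bash
python3 - <<'E'
from h import *
from cell import robot
s=robot.observe();print(s["tool_pos"],s["tool_rot"],s["contact_force"],s["opening"])
c=robot.read_camera("scene"); i=c["img"][:,:,::-1]
cv2.imwrite(f"pics/s8.png",cv2.resize(i[230:330,270:370],None,fx=6,fy=6,interpolation=cv2.INTER_LANCZOS4))
E
```

```text
[ 0.45418686 -0.04089536  0.00736905] [-3.14116720e+00  2.96165139e-04  2.41649539e-02] [-1.27087907  1.07489045 -1.00150868] 0.028080033796322595
```

View pics/s8.png

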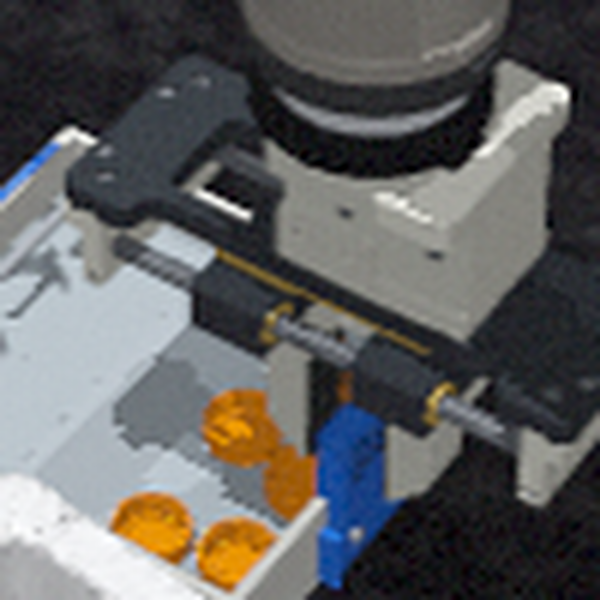

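Emit:
move_arm --pt "18 0 0 0 0 0 0" --pt "4 0 0 0 0 0 0" --pt "4 0 0 0 0 0 0" --pt "4 0 0 0 0 0 0" --pt "4 0 0 0 0 0 0" --newtons 60

```text
time: 6.52
tool_pos: [0.4547, -0.0411, 0.0078]
tool_rot: [-3.142, -0.001, 0.024]
contact_force: [-0.3, -0.1, -1.6]
opening: 0.0113
```

```bash
python3 - <<'E'
from h import *
from cell import robot
s=robot.observe();print(s["tool_pos"],s["tool_rot"],s["contact_force"],s["torque"],s["opening"],s["qpos"])
c=robot.read_camera("scene"); i=c["img"][:,:,::-1]
cv2.imwrite(f"pics/s9.png",cv2.resize(i[220:340,230:370],None,fx=5,fy=5,interpolation=cv2.INTER_LANCZOS4))
E
```

```text
[ 0.4546842  -0.04105952  0.0078458 ] [-3.14151433e+00 -9.21952187e-04  2.42015512e-02] [-0.29302085 -0.10533356 -1.58643849] [-0.00872483 -0.14081745  0.07289555] 0.01129425481887926 [-2.58459448e-01  4.69685898e-01  1.93498241e+00  4.95044405e-04
  7.36060883e-01 -2.83027778e-01]
```

View pics/s9.png

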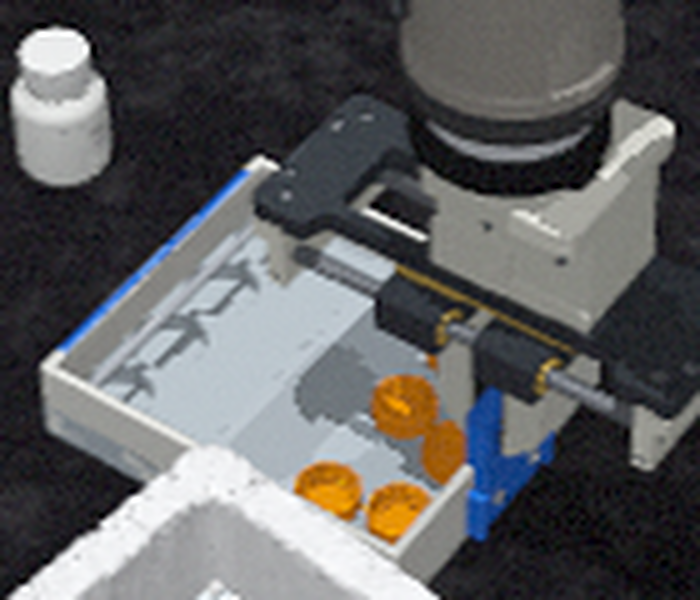

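Emit:
move_arm --pt "4 0 0 -8 0 0 0" --pt "4 0 0 -15 0 0 0" --pt "4 0 0 -25 0 0 0" --pt "4 0 0 -30 0 0 0" --pt "4 0 0 -30 0 0 0" --pt "4 0 0 -30 0 0 0" --pt "4 0 0 -30 0 0 0" --pt "4 0 0 -25 0 0 0" --pt "4 0 0 -15 0 0 0" --pt "4 0 0 0 0 0 0" --newtons 60

```text
time: 7.82
tool_pos: [0.4484, -0.0398, 0.2227]
tool_rot: [-3.138, 0.013, 0.024]
contact_force: [1.2, 0.2, -4.5]
opening: 0.0121
```

```bash
python3 - <<'E'
from h import *
from cell import robot
s=robot.observe();print(s["tool_pos"],s["tool_rot"],s["contact_force"],s["torque"],s["opening"],s["qpos"])
plan([.45,-.041,.24],[np.pi,0.3,.025],5)
for n in("scene","top"):
    c=robot.read_camera(n); cv2.imwrite(f"pics/{n}10.png",c["img"][:,:,::-1][100:420,120:480] if n=="scene" else c["img"][:,:,::-1])
E
```

```text
[ 0.4484108  -0.03983071  0.22269315] [-3.13825661  0.01321344  0.02393795] [ 1.22600511  0.15790733 -4.52457577] [-0.0842375   0.20874158 -0.03111797] 0.012110857257227565 [-2.58745941e-01  1.86828946e-01  1.64685734e+00 -4.97283330e-04
  1.32152592e+00 -2.82535891e-01]
[0.3, 0.2, -3.5, -0.001, -0.057, -0.0]
[0.1, 0.2, -3.5, -0.001, -0.057, -0.0]
[-0.1, 0.2, -3.5, -0.001, -0.057, -0.0]
[-0.3, 0.2, -3.5, -0.001, -0.057, -0.0]
[-0.5, 0.2, -3.4, -0.001, -0.057, -0.0]
```

View pics/scene10.png

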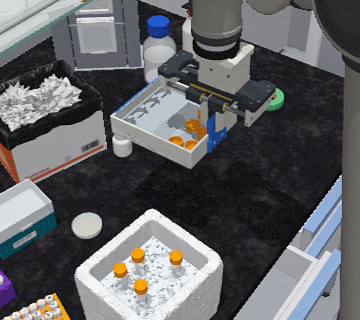

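View pics/top10.png

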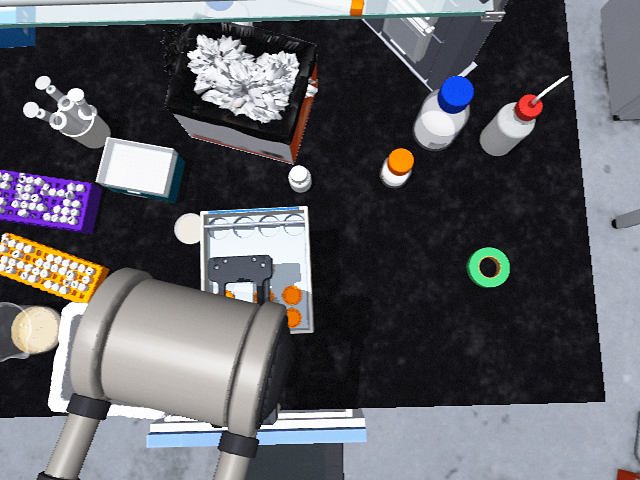

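Emit:
move_arm --pt "4 0 0 -4 0 -0.09 0" --pt "4 0 0 -4 0 -0.09 0" --pt "4 0 0 -3 0 -0.09 0" --pt "4 0 0 -3 0 -0.09 0" --pt "4 0 0 0 0 -0.09 0" --pt "4 0 0 0 0 -0.09 0" --pt "4 0 0 0 0 -0.09 0" --pt "4 0 0 0 0 -0.03 0"

```text
time: 8.93
tool_pos: [0.4472, -0.039, 0.2273]
tool_rot: [-3.132, 0.707, 0.03]
contact_force: [0.7, -0.4, -3.9]
opening: 0.0118
```

```bash
cat > look.py <<'E'
from h import *
from cell import robot
import sys
np.set_printoptions(precision=4,suppress=True)
k=sys.argv[1]
s=robot.observe();print(s["time"],s["tool_pos"],s["tool_rot"],s["contact_force"],s["torque"],s["opening"],s["qpos"])
c=robot.read_camera("scene"); np.savez("scene_now.npz",**c); i=c["img"][:,:,::-1]; u,v=int(sys.argv[2]),int(sys.argv[3]); w,h=160,130
cv2.imwrite(f"pics/s{k}.png",cv2.resize(i[v:v+h,u:u+w],None,fx=4.5,fy=4.5,interpolation=cv2.INTER_LANCZOS4))
c=robot.read_camera("top"); np.savez("top_now.npz",**c); i=c["img"][:,:,::-1]; cv2.imwrite(f"pics/t{k}.png",cv2.resize(i[170:350,170:350],None,fx=3.3,fy=3.3,interpolation=cv2.INTER_LANCZOS4))
E
python3 look.py 11 210 150
```

```text
8.925 [ 0.4472 -0.039   0.2273] [-3.1322  0.7066  0.0296] [ 0.7103 -0.4343 -3.8954] [-0.0352 -0.6848  0.    ] 0.011814419829954997 [-0.1654  0.6646  1.1167 -0.1321  2.0553 -0.2107]
```

View pics/s11.png

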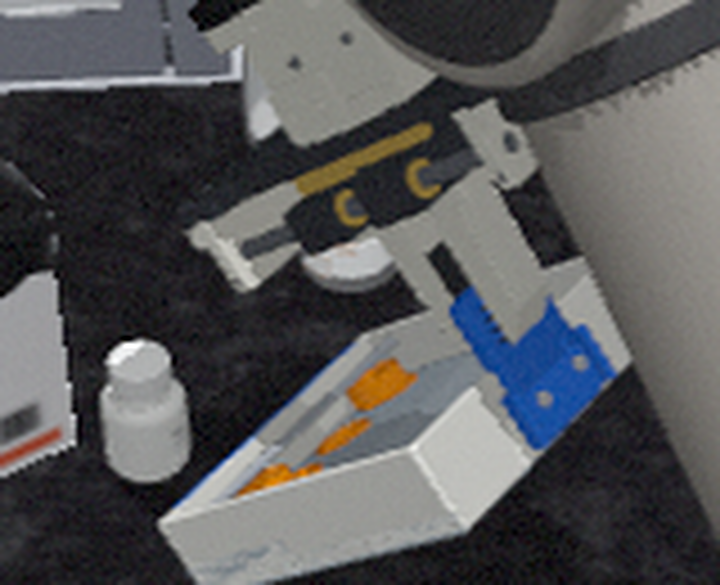

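View pics/t11.png

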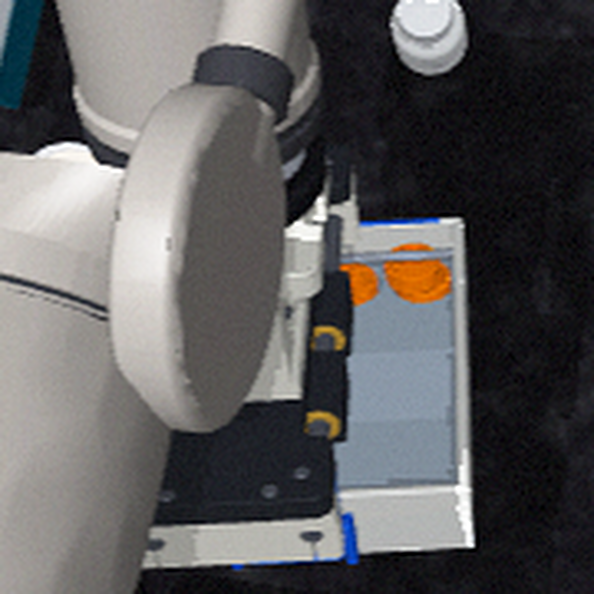

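Emit:
move_arm --pt "4 0 0 0 0.09 0 0" --pt "4 0 0 0 0.09 0 0" --pt "4 0 0 0 0.09 0 0" --pt "4 0 0 0 0.09 0 0" --pt "4 0 0 0 0.08 0 0" --pt "4 0 0 0 0 0 0" --pt "4 0 0 0 0 0 0" --pt "4 0 0 0 0 0 0"

```text
time: 10.02
tool_pos: [0.4473, -0.0387, 0.2312]
tool_rot: [-2.694, 0.686, 0.021]
contact_force: [0.8, -0.2, -3.7]
opening: 0.0118
```

```bash
python3 look.py 12 210 150
```

```text
10.025 [ 0.4473 -0.0387  0.2312] [-2.6936  0.6856  0.0214] [ 0.8216 -0.209  -3.7474] [-0.6552 -0.5945 -0.0015] 0.011751733547157629 [-0.3929  0.6798  1.1392  0.1944  2.099  -0.2226]
```

View pics/s12.png

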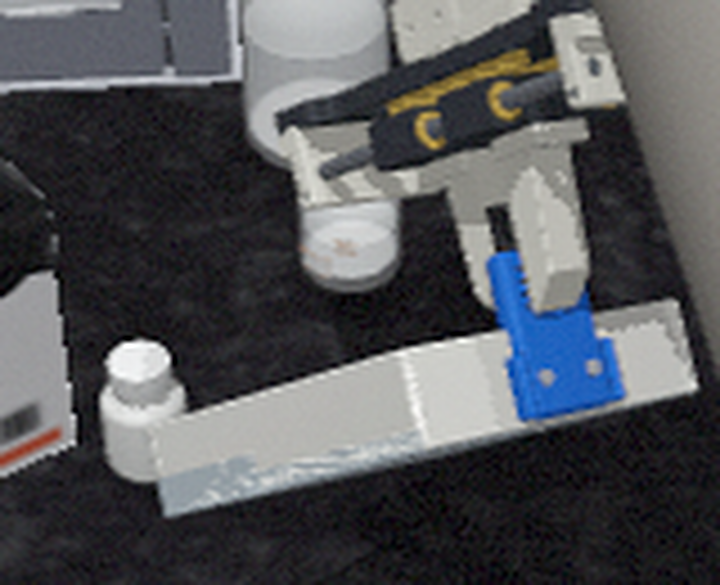

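View pics/t12.png

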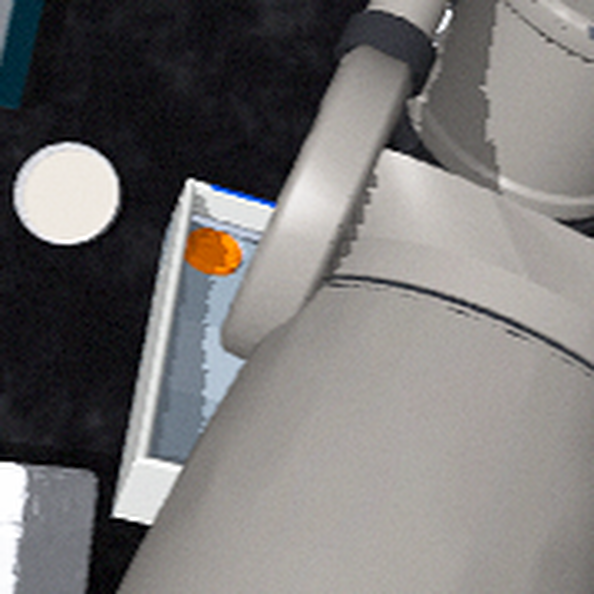

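Emit:
move_arm --pt "4 0 0 0 -0.1 0 0" --pt "4 0 0 0 -0.1 0 0" --pt "4 0 0 0 -0.1 0 0" --pt "4 0 0 0 -0.1 0 0" --pt "4 0 0 0 -0.1 0 0" --pt "4 0 0 0 -0.1 0 0" --pt "4 0 0 0 -0.1 0 0" --pt "4 0 0 0 -0.1 0 0" --pt "4 0 0 0 -0.06 0 0" --pt "4 0 0 0 0 0 0" --pt "4 0 0 0 0 0 0" --pt "4 0 0 0 0 0 0"

```text
time: 11.62
tool_pos: [0.4482, -0.0323, 0.231]
tool_rot: [2.715, 0.685, 0.038]
contact_force: [0.6, -0.1, -4.4]
opening: 0.0115
```

```bash
python3 look.py 13 210 150
```

```text
11.625 [ 0.4482 -0.0323  0.231 ] [2.7149 0.6845 0.0383] [ 0.5702 -0.0919 -4.3624] [ 0.611  -0.5776  0.0058] 0.011546184755251928 [ 0.0701  0.6368  1.2126 -0.4399  1.9518 -0.1464]
```

View pics/s13.png

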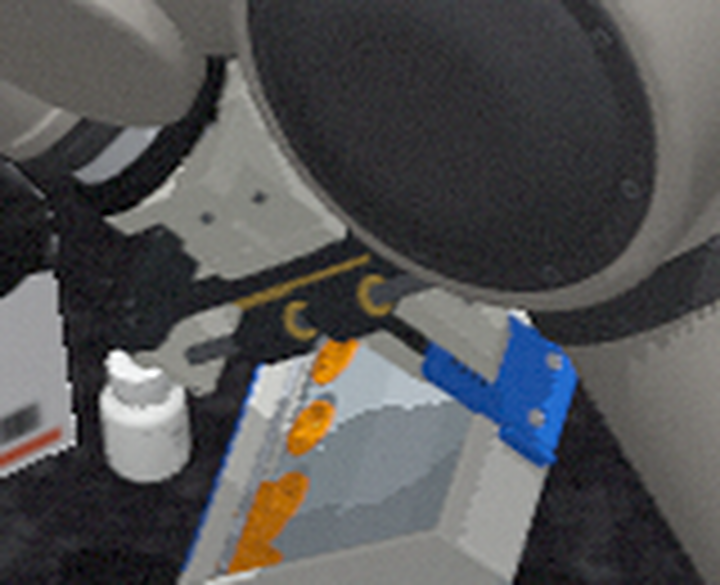

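View pics/t13.png

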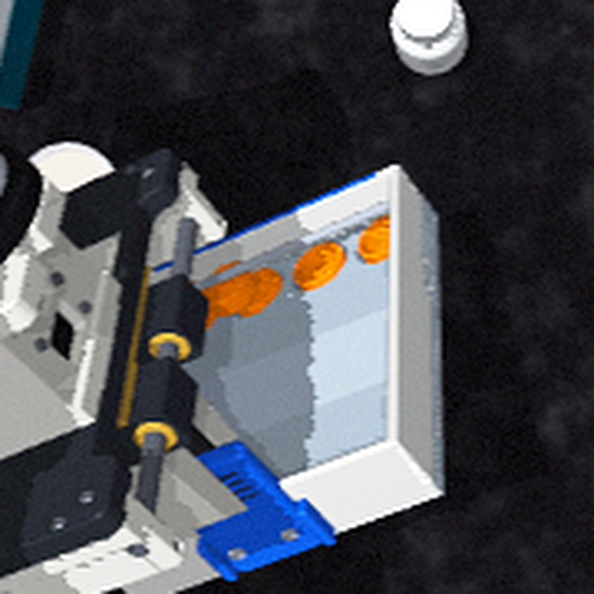

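```bash
python3 - <<'E'
from h import *
plan([.45,-.041,.235],[np.pi,0.35,.025],6)
print()
plan([.45,-.041,.22],[np.pi,-.35,.025],8,[.45,-.041,.235],[np.pi,0.35,.025])
E
```

```text
[-0.2, 1.6, -0.0, 0.072, 0.054, 0.014]
[-0.2, 1.6, -0.1, 0.072, 0.054, 0.014]
[-0.2, 1.6, -0.3, 0.072, 0.054, 0.014]
[-0.1, 1.5, -0.4, 0.072, 0.054, 0.014]
[-0.1, 1.5, -0.5, 0.072, 0.054, 0.014]
[-0.0, 1.5, -0.6, 0.072, 0.054, 0.014]

[0.6, -0.0, 1.8, -0.0, 0.087, 0.0]
[0.5, -0.0, 1.8, -0.0, 0.087, 0.0]
[0.3, -0.0, 1.8, 0.0, 0.088, 0.0]
[0.2, -0.0, 1.9, -0.0, 0.088, 0.0]
[0.0, -0.0, 1.9, 0.0, 0.087, 0.0]
[-0.2, -0.0, 1.9, -0.0, 0.088, 0.0]
[-0.3, -0.0, 1.8, 0.0, 0.088, 0.0]
[-0.5, -0.0, 1.8, -0.0, 0.088, 0.0]
```

Emit:
move_arm --pt "4 -0.2 1.6 0 0.072 0.054 0.014" --pt "4 -0.2 1.6 0 0.072 0.054 0.014" --pt "4 -0.2 1.6 0 0.072 0.054 0.014" --pt "4 0 1.5 -0.4 0.072 0.054 0.014" --pt "4 0 1.5 -0.5 0.072 0.054 0.014" --pt "4 0 1.5 -0.6 0.072 0.054 0.014" --pt "4 0 0 0 0 0.08 0" --pt "4 0 0 0 0 0.08 0" --pt "4 0 0 0 0 0.08 0" --pt "4 0 0 0 0 0.06 0"

```text
time: 12.98
tool_pos: [0.4473, -0.0474, 0.2349]
tool_rot: [-3.132, 0.042, 0.003]
contact_force: [-0.2, -0.4, -3.6]
opening: 0.0114
```

```bash
python3 look.py 14 210 150
```

```text
12.975 [ 0.4473 -0.0474  0.2349] [-3.1321  0.0418  0.0032] [-0.1863 -0.3777 -3.5993] [-0.0674  0.2348 -0.0094] 0.01141368533989225 [-0.2744  0.197   1.6005 -0.0024  1.3868 -0.2768]
```

View pics/s14.png

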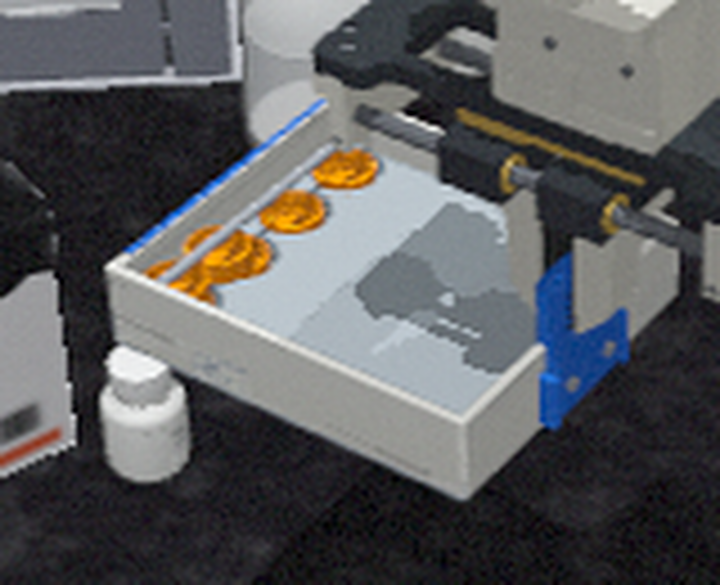

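View pics/t14.png

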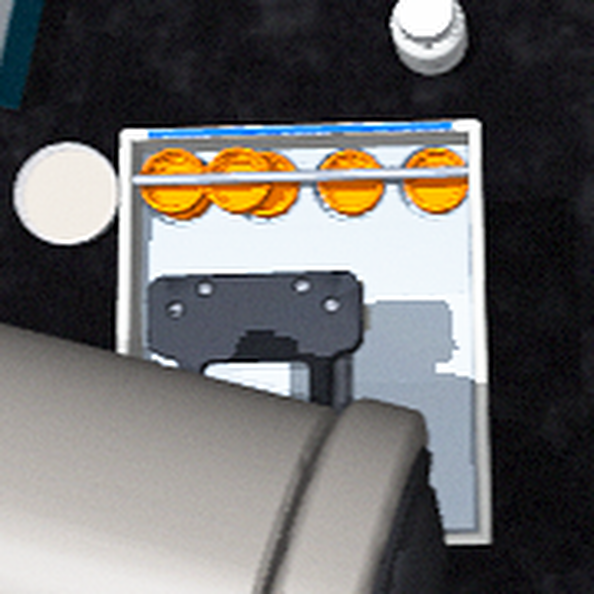

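Emit:
move_arm --pt "4 0 -1 0 0 0.075 0" --pt "4 0 -1 0 0 0.075 0" --pt "4 0 -1 0 0 0.075 0" --pt "4 0 -1 0 0 0.075 0" --pt "4 0 -1 0 0 0.06 0" --pt "4 0 -1 0 0 0.03 0" --pt "4 0 0 0 0 0 0" --pt "4 0 0 0 0 0 0" --pt "4 0 0 0 0 0 0" --pt "4 0 0 0 0 0 0"

```text
time: 14.32
tool_pos: [0.4442, -0.043, 0.2332]
tool_rot: [-3.13, -0.337, -0.002]
contact_force: [-0.6, 1.1, -3.6]
opening: 0.0124
```

```bash
python3 look.py 15 210 130
```

```text
14.325 [ 0.4442 -0.043   0.2332] [-3.1303 -0.3366 -0.0025] [-0.5696  1.1211 -3.5833] [-0.0604  0.6662 -0.0381] 0.01239526914111194 [-0.3751 -0.05    1.9336  0.1611  0.9531 -0.4478]
```

View pics/s15.png

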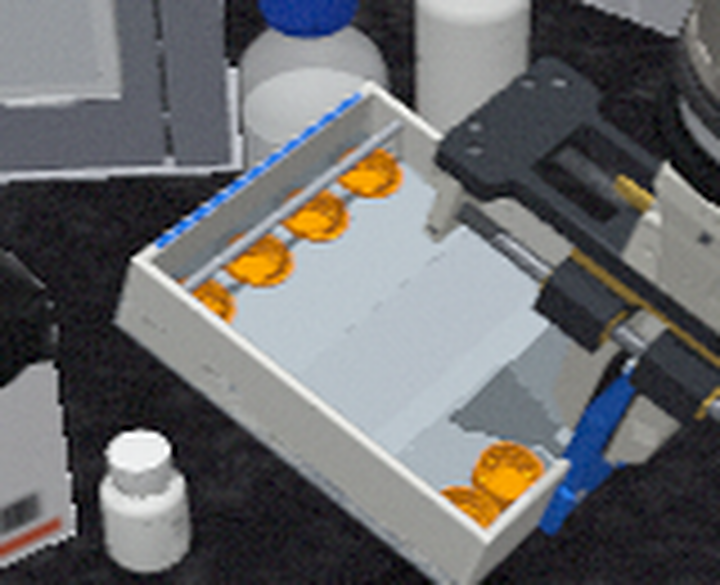

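View pics/t15.png

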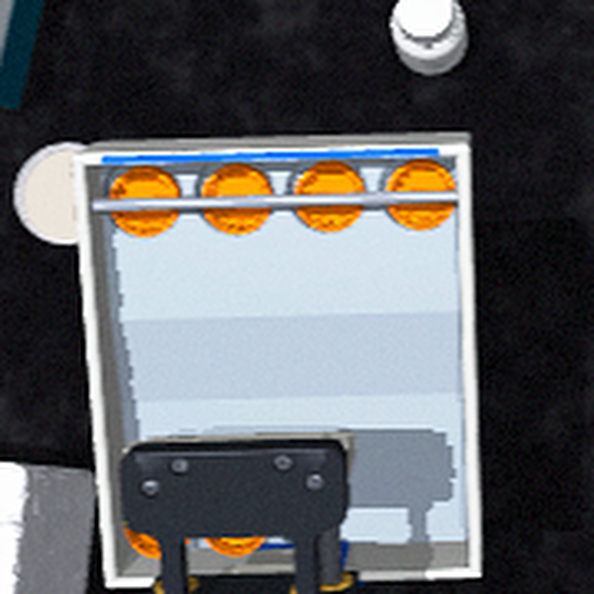

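```bash
python3 - <<'E'
from h import *
plan([.4547,-.041,.17],[np.pi,0,.0242],7)
E
```

```text
[-1.6, -0.2, 9.0, -0.001, -0.048, -0.004]
[-1.1, -0.2, 9.1, -0.001, -0.048, -0.004]
[-0.7, -0.2, 9.1, -0.001, -0.048, -0.004]
[-0.2, -0.2, 9.2, -0.001, -0.048, -0.004]
[0.2, -0.2, 9.2, -0.001, -0.048, -0.004]
[0.6, -0.2, 9.1, -0.001, -0.048, -0.004]
[1.1, -0.2, 9.1, -0.001, -0.048, -0.004]
```

Emit:
move_arm --pt "4 -1.6 -0.2 9 -0.001 -0.048 -0.004" --pt "4 -1.1 -0.2 9 -0.001 -0.048 -0.004" --pt "4 -0.7 -0.2 9 -0.001 -0.048 -0.004" --pt "4 -0.2 -0.2 9 -0.001 -0.048 -0.004" --pt "4 0.2 -0.2 9 -0.001 -0.048 -0.004" --pt "4 0.6 -0.2 9 -0.001 -0.048 -0.004" --pt "4 1.1 -0.2 9 -0.001 -0.048 -0.004" --pt "4 0 0 20 0 0 0" --pt "4 0 0 25 0 0 0" --pt "4 0 0 25 0 0 0" --pt "4 0 0 20 0 0 0" --pt "4 0 0 10 0 0 0"

```text
time: 15.92
tool_pos: [0.4607, -0.0418, 0.0674]
tool_rot: [3.139, -0.001, 0.027]
contact_force: [-1.6, -0.6, -2.8]
opening: 0.0116
```

```bash
python3 look.py 16 220 200; python3 - <<'E'
from h import *
plan([.4547,-.041,.03],[np.pi,0,.0242],6)
E
```

```text
15.925 [ 0.4607 -0.0418  0.0674] [ 3.1389 -0.0009  0.0274] [-1.6345 -0.6474 -2.7765] [-0.0038  0.3067 -0.0135] 0.011600673298847914 [-0.2545  0.3781  1.8616 -0.003   0.9003 -0.2801]
[-1.0, -0.2, 6.3, 0.0, -0.0, 0.001]
[-1.0, -0.2, 6.3, 0.0, -0.0, 0.001]
[-1.0, -0.2, 6.3, 0.0, -0.0, 0.001]
[-1.0, -0.2, 6.3, 0.0, -0.0, 0.001]
[-1.0, -0.2, 6.3, 0.0, -0.0, 0.001]
[-1.0, -0.2, 6.3, 0.0, -0.0, 0.001]
```

View pics/s16.png

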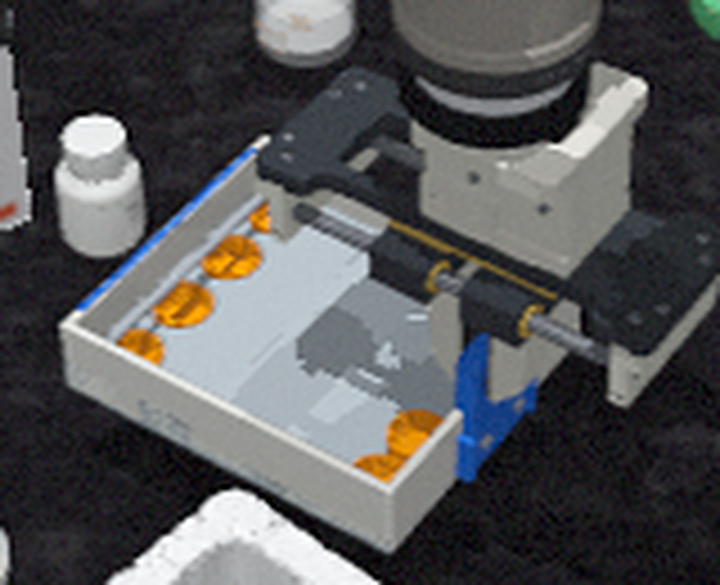

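View pics/t16.png

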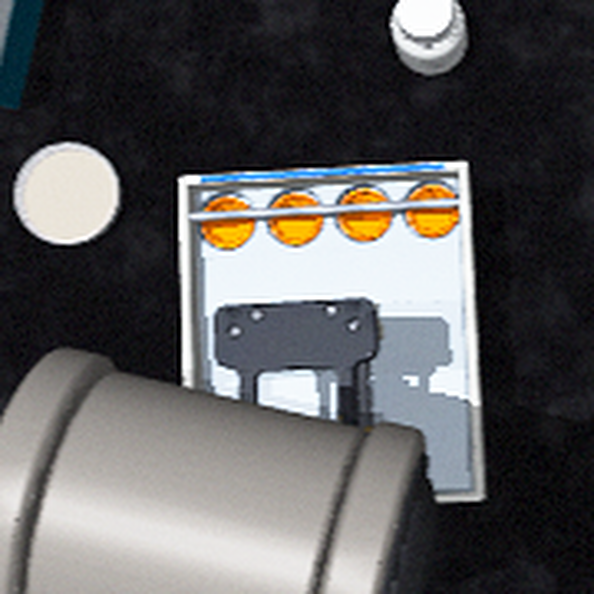

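```bash
python3 - <<'E'
from h import *
np.set_printoptions(precision=4,suppress=True)
t=load("top");s=load("scene")
B={'p+':[83,76.5,40],'p-':[83,-76.5,40],'g+':[-95,76.5,40],'g-':[-95,-76.5,40]}
obs=[(t,'p+',(180,178),3.3,170,170),(t,'p-',(468,162),3.3,170,170),(t,'g-',(485,497),3.3,170,170),(s,'p+',(65,325),4.5,220,200),(s,'g+',(392,488),4.5,220,200),(s,'p-',(265,140),4.5,220,200)]
def f(p):
    M=R.from_euler('xyz',[p[3],p[4],p[5]]).as_matrix()
    return np.concatenate([(proj(c,M@np.array(B[k])/1e3+p[:3])[0]-(np.array(uv)/sc+[a,b]-.4)) for c,k,uv,sc,a,b in obs])
r=least_squares(f,[.55,-.04,.06,0,0,0]); print(r.x,r.fun.round(1))
E
```

```text
[ 0.5524 -0.0421  0.0588  0.0193  0.0296  0.0323] [-0.2 -0.3  0.3 -0.1  0.9  1.2 -1.2  0.3  0.  -0.  -0.3  0. ]
```

Emit:
move_arm --pt "4 -1 -0.2 8 0 0 0" --pt "4 -1 -0.2 8 0 0 0" --pt "4 -1 0 8 0 0 0" --pt "4 -1 0 8 0 0 0" --pt "4 -0.5 0 8 0 0 0" --pt "4 0 0 6 0 0 0" --pt "4 0 0 3 0 0 0" --pt "4 0 0 0 0 0 0"

```text
time: 17.02
tool_pos: [0.4575, -0.042, 0.0168]
tool_rot: [3.138, -0.004, 0.027]
contact_force: [0.5, 0.1, -3.5]
opening: 0.0118
```

```bash
python3 look.py 17 220 210
```

```text
17.025 [ 0.4575 -0.042   0.0168] [ 3.1381 -0.004   0.0274] [ 0.4672  0.0802 -3.459 ] [-0.0216  0.2777  0.0452] 0.011777411540209644 [-0.2569  0.4557  1.923  -0.0033  0.758  -0.2819]
```

View pics/s17.png

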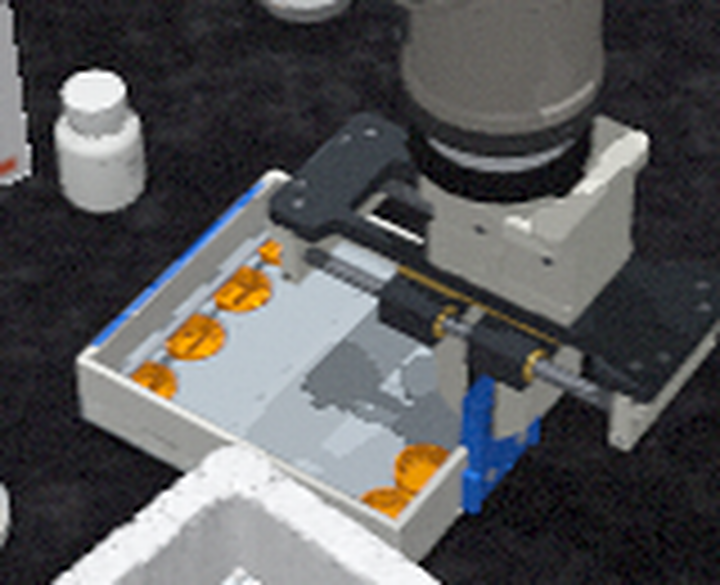

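View pics/t17.png

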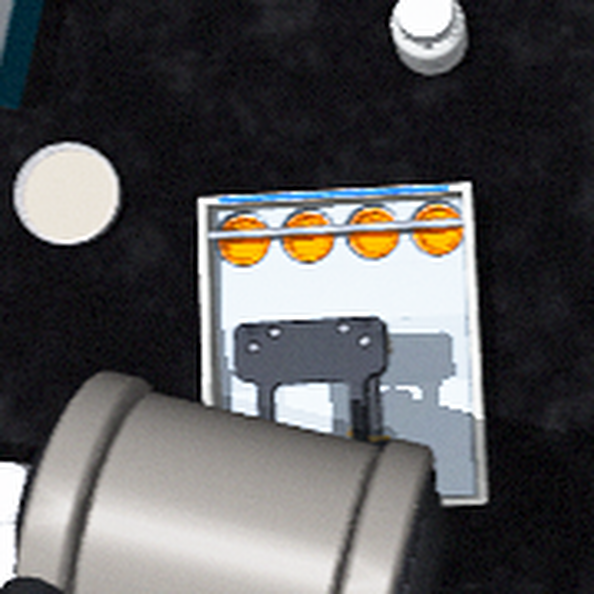

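Emit:
move_arm --pt "4 -1.5 0 2 0 0.01 0" --pt "4 -1 0 2 0 0.01 0" --pt "4 0 0 2 0 0 0" --pt "4 0 0 1.5 0 0 0" --pt "4 0 0 0 0 0 0"

```text
time: 17.75
tool_pos: [0.4555, -0.0422, 0.0096]
tool_rot: [3.138, -0.027, 0.027]
contact_force: [0.5, -0.6, -3.5]
opening: 0.0115
```

```bash
python3 look.py 18 220 210
```

```text
17.75 [ 0.4555 -0.0422  0.0096] [ 3.1376 -0.0271  0.0274] [ 0.5227 -0.6458 -3.507 ] [-0.0655  0.2745  0.0437] 0.01154717527151237 [-0.2634  0.4555  1.9562  0.0061  0.7028 -0.2953]
```

Emit:
move_arm --pt "4 0 0 1 0 0 0" --pt "4 0 0 1 0 0 0" --pt "4 0 0 0 0 0 0"

```text
time: 18.23
tool_pos: [0.4559, -0.0423, 0.0079]
tool_rot: [3.137, -0.028, 0.028]
contact_force: [0.1, 1.0, -2.5]
opening: 0.0119
```

```bash
python3 look.py 19 220 210
```

```text
18.225 [ 0.4559 -0.0423  0.0079] [ 3.1374 -0.0279  0.0275] [ 0.0617  0.974  -2.4624] [0.1347 0.3977 0.0765] 0.011917664941721732 [-0.2633  0.459   1.9571  0.0062  0.6977 -0.2954]
```

View pics/s19.png

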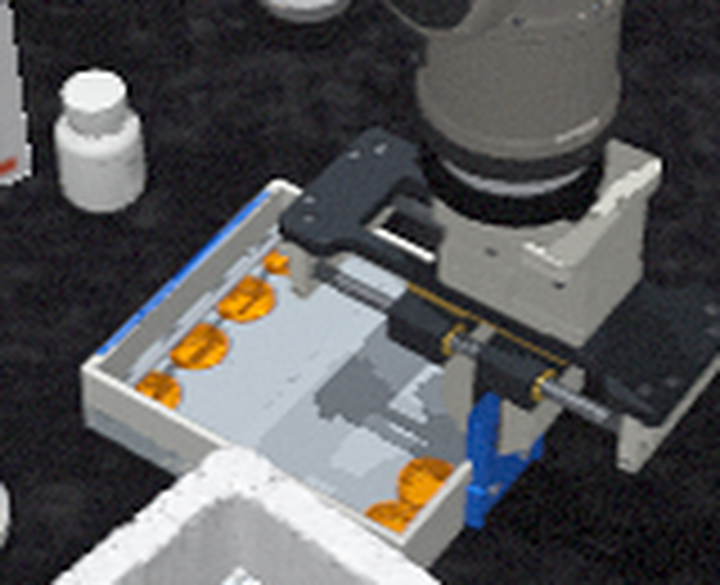

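View pics/t19.png

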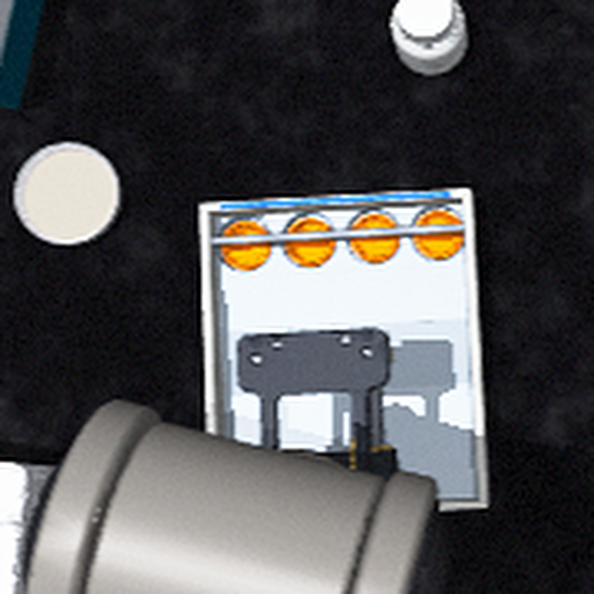

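Emit:
move_arm --pt "4 0 0 1 0 0 0" --pt "4 0 0 1 0 0 0" --pt "4 0 0 0 0 0 0"

```text
time: 18.7
tool_pos: [0.4562, -0.0424, 0.0081]
tool_rot: [3.137, -0.029, 0.028]
contact_force: [-0.5, 0.1, -3.2]
opening: 0.0118
```

```bash
python3 look.py 20 220 210
```

```text
18.7 [ 0.4562 -0.0424  0.0081] [ 3.1368 -0.0293  0.0278] [-0.5478  0.0708 -3.1622] [0.0704 0.3521 0.0466] 0.011828332997136872 [-0.2632  0.4584  1.9575  0.006   0.6963 -0.2955]
```

View pics/s20.png

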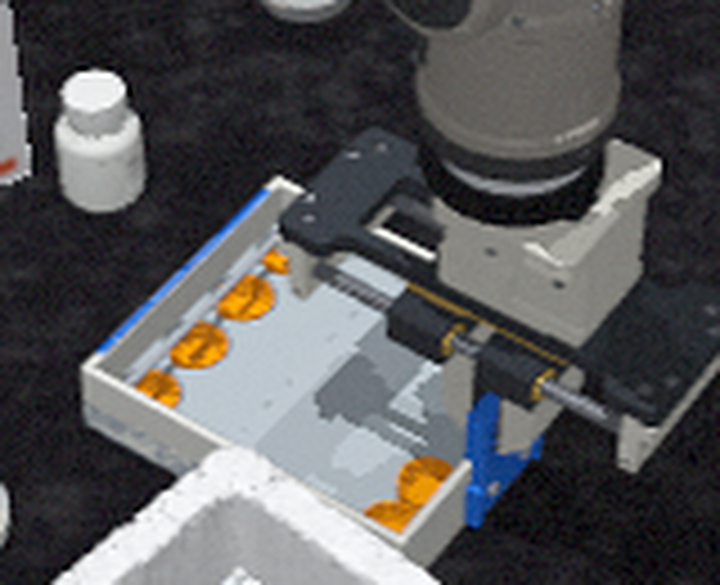

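Emit:
move_arm --pt "4 0 0 2.5 0 0 0" --pt "4 0 0 2.5 0 0 0"

```text
time: 19.05
tool_pos: [0.4569, -0.0426, 0.0077]
tool_rot: [3.136, -0.031, 0.028]
contact_force: [-12.5, 1.9, 38.8]
opening: 0.0116
```

```bash
python3 look.py 21 220 210
```

```text
19.05 [ 0.4569 -0.0426  0.0077] [ 3.1359 -0.0312  0.0284] [-12.5443   1.9102  38.8268] [0.4881 2.7353 0.0241] 0.011626039454054651 [-0.2631  0.4592  1.958   0.0054  0.6929 -0.2955]
```

View pics/s21.png

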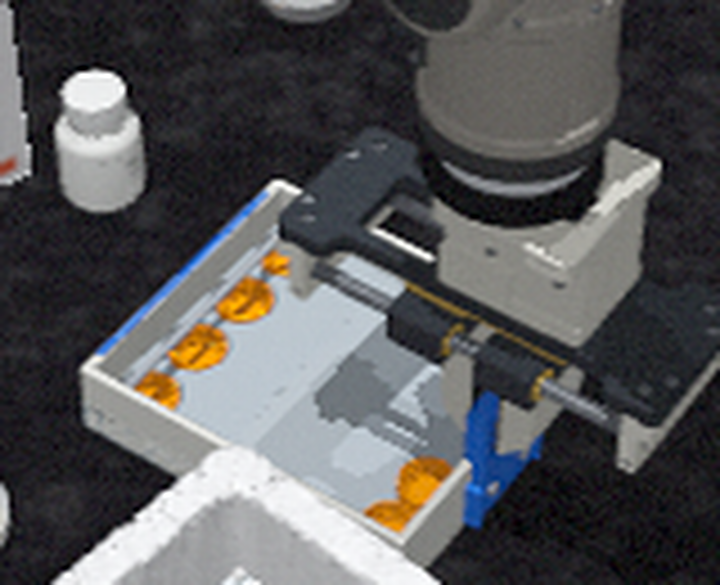

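View pics/t21.png

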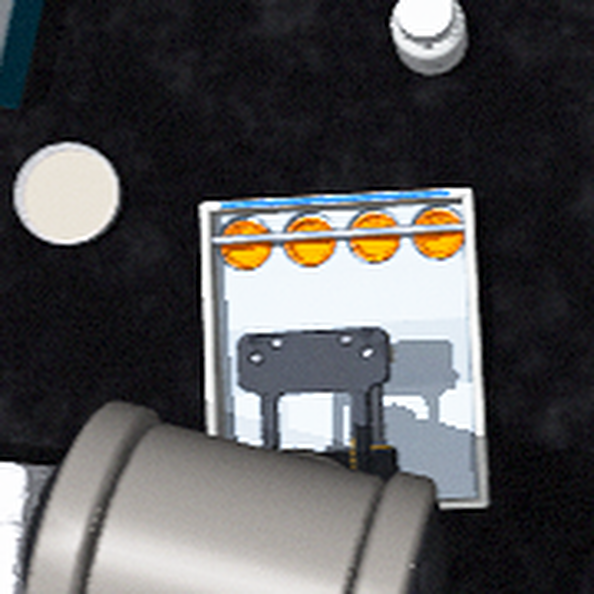

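Emit:
move_arm --pt "4 0 0 0 0 0 0" --pt "4 0 0 0 0 0 0" --newtons 10

```text
time: 19.4
tool_pos: [0.4574, -0.0428, 0.0082]
tool_rot: [3.135, -0.033, 0.028]
contact_force: [0.1, -0.3, -2.6]
opening: 0.0125
```

Emit:
move_arm --pt "14 0 0 0 0 0 0" --pt "18 0 0 0 0 0 0" --pt "24 0 0 0 0 0 0" --pt "28 0 0 0 0 0 0" --pt "28 0 0 0 0 0 0"

```text
time: 20.02
tool_pos: [0.4586, -0.0431, 0.0078]
tool_rot: [3.135, -0.035, 0.028]
contact_force: [0.6, -0.6, 0.0]
opening: 0.0275
```

```bash
python3 look.py 22 220 210
```

```text
20.025 [ 0.4586 -0.0431  0.0078] [ 3.1348 -0.0348  0.0283] [ 0.5866 -0.647   0.0049] [-0.083  -0.0388  0.0085] 0.027511259198194055 [-0.2631  0.4595  1.9567  0.0055  0.6901 -0.2954]
```

View pics/s22.png

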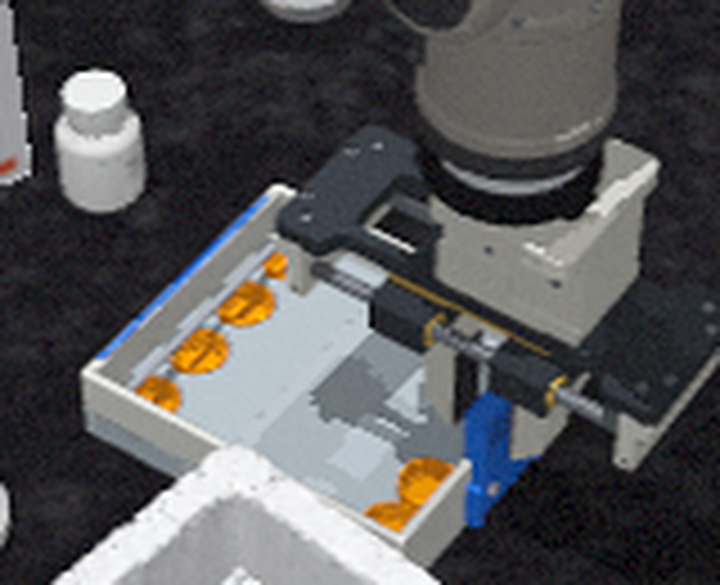

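Emit:
move_arm --pt "40 -1.5 0 0 0 0 0" --pt "40 -1 0 0 0 0 0" --pt "40 0 0 -10 0 0 0" --pt "40 0 0 -15 0 0 0" --pt "40 0 0 -25 0 0 0" --pt "40 0 0 -40 0 0 0" --pt "40 0 0 -40 0 0 0" --pt "40 0 0 -40 0 0 0" --pt "40 -20 40 -20 0 0 0" --pt "40 -20 50 0 0 0 0" --pt "40 -20 50 0 0 0 0" --pt "40 -20 50 0 0 0 0"

```text
time: 21.62
tool_pos: [0.3738, -0.2368, 0.2101]
tool_rot: [3.13, -0.042, 0.037]
contact_force: [1.3, -0.7, -0.5]
opening: 0.0398
```

Emit:
move_arm --pt "40 -10 50 0 0 0 0" --pt "40 -10 50 0 0 0 0" --pt "40 0 50 0 0 0 0" --pt "40 0 30 0 0 0 0" --pt "40 0 0 0 0 0 0" --pt "40 0 0 0 0 0 0"

```text
time: 22.38
tool_pos: [0.3561, -0.4251, 0.2154]
tool_rot: [3.127, -0.045, 0.031]
contact_force: [0.0, 0.4, -0.4]
opening: 0.04
```

```bash
python3 look.py 23 220 210; python3 - <<'E'
from h import *
c=load("scene_now");cv2.imwrite("pics/full_s.png",c["img"][:,:,::-1])
c=load("top_now");cv2.imwrite("pics/full_t.png",c["img"][:,:,::-1])
E
```

```text
22.375 [ 0.3561 -0.4251  0.2154] [ 3.127  -0.0445  0.031 ] [ 0.0012  0.3864 -0.3505] [-0.0853 -0.0784  0.0182] 0.03999129925114998 [-1.0322  0.3535  1.4386  0.0329  1.3153 -1.0707]
```

View pics/full_s.png

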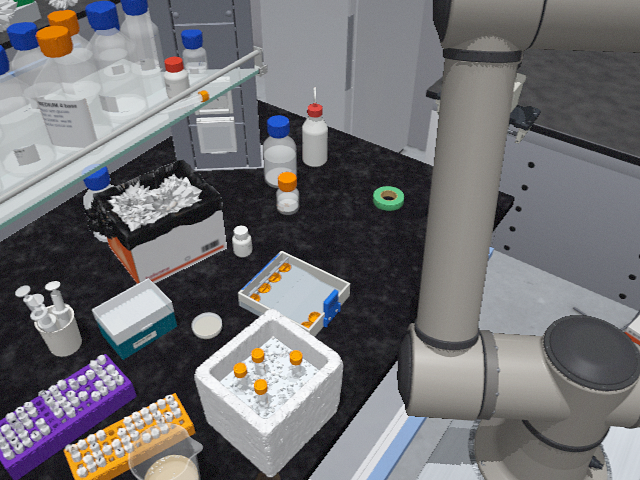

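View pics/full_t.png

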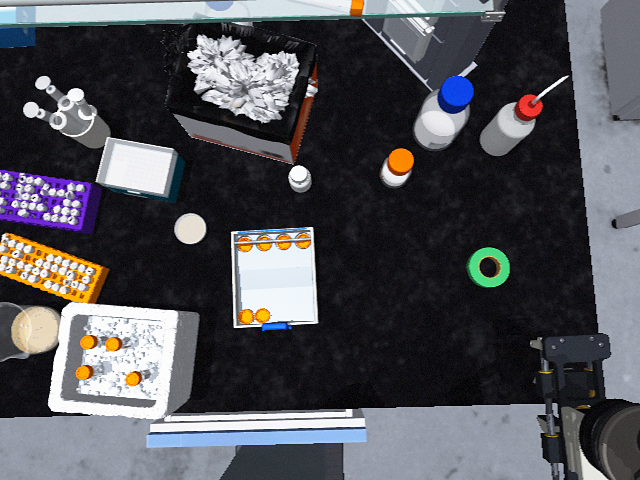

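View pics/t23.png

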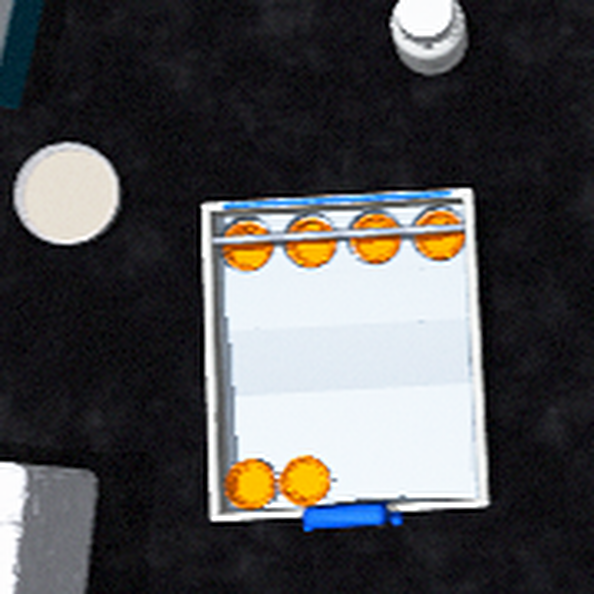

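View pics/s23.png

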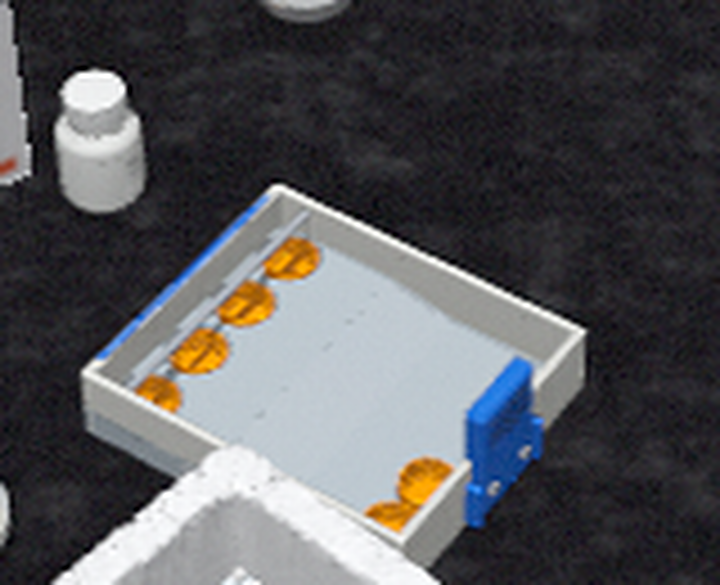

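```bash
python3 -c "
from cell import robot
print(robot.hand_in())"
```

```text
the job is handed in; nothing more can be done
None
```

The job is handed in at about 22.4 s. The last pictures show one cap in each of the four pockets and the two spares in the channel. The board is flat and released, standing within about 2 mm of where it stood.

- **What I did:** I gripped the blue grip at 60 N and lifted the board. I tipped the pocket end down about 40° and rolled the board about 25° each way so the caps spread across the pockets. Then I tipped it back about 19° and the two spares slid into the channel. After lowering the board I released it and moved the arm well away.
- **Surroundings:** the bottle, jar, dish and tape sit at the same places in the pictures as at the start. I saw no contact between the gripper and the caps in any picture.
- **Fingertip depth did not match:** in the pictures the fingertips sat about 33 mm short of the reported tool point. My first close at the reported depth shut just above the grip without touching it. I then went by the pictures and lowered further.
- **Touchdown force:** the wrist read about 40 N for a moment as the held board met the surface. It eased off before release and read near zero afterwards. The limit for the wrist is 120 N.

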